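# Shim and clamp the polisher deck

## Robot

A 6-joint arm with a two-finger parallel gripper is mounted at the origin on the work surface. World frame = base frame: x ahead of the robot, y to its left, z up, the work surface at z = 0. Lengths are in mm, angles in rad, forces in N, time in s.
With the tool pointing down it reaches from about 350 to 875 mm from the base axis. Payload 4.2 kg.
Tool frame: the origin (TCP) lies at the very end of the fingers, on their centre line; the grasp point (between the pads) lies 19 mm behind it; z points along the fingers, y is the line along which they close (so a half turn about z gives the same grasp; the last joint's range is limited). The gripper opens to 85 mm and grips with 20 to 120 N. Pads are 22 mm wide; open, the fingers measure 114 mm over their backs; the gripper's body (76 mm by 85 mm) begins 54 mm behind the grasp point. The pads swing forward as they close: fully open they stand 13 mm farther back than shut.
Start: joints at [-0.881, 0.385, 0.008, 0, -1.194, -0.259], TCP at [261.011, -567.867, 200.112] pointing down, gripper open.
Joint ranges: [-3.14, 3.14], [-1.21, 2.06], [-1.07, 1.41], [-3.16, 2.05], [-2.99, -0.16], [-3.1, 3.1]. Speed limits (rad/s): [2.79, 2.79, 3.14, 3.14, 3.14, 3.14].

## Interface

Orientations are given as a unit quaternion [x, y, z, w].
In Python, from bench import arm gives the robot as it stands. The module is installed in compiled form; this text tells all that it offers.
- The arm moves only by the tool drive_tool, never from a script. Its argument "targets" is a list of rows, each a list of 5 numbers: the closure, from -1 (fully open) to 1 (shut), then the shift along the tool's x, y, z in mm, then the turn about the tool's z in degrees. In form: [[grip, tx, ty, tz, roll], ...]. A call has 1 to 12 rows; each row is the pose to reach, as a shift and turn from the pose commanded when the call began, along the tool's axes at that moment; what a row does not reach only later rows make up. A row lasts 1/10 s, in which the tool goes at most 50 mm and 8.59 degrees, less where a joint would pass 70% of its speed; a pose out of reach is approached as far as the arm can. A call with a gripper value outside its range is refused whole. The fingers move at their own pace and stop on an object; the grip force is fixed at half the most. Time passes only in rows, so rows that repeat a pose let the fingers close. It gives the time, the measured TCP pose, the force, the opening and the grip force at its end, in the units of the state.
- arm.read_state(): the state, without advancing time (a new reading comes with each control period).
- arm.get_image(name): name is "side" or "top"; returns the picture (400x640x3 uint8, blue, green, red); there is no depth.
- arm.camera_params(name): a dict with "fov_y" (degrees; the focal length in pixels is half the picture's height over the tangent of half this angle, whatever the lens; pixels are square), "cx", "cy" (the principal point, pixels), "rvec" (rotation vector, rad) and "tvec" (3), from world to camera coordinates, as OpenCV has them. Camera axes: x right, y down, z forward; pixel columns grow to the right and rows downward; lengths in mm; the calibration is good to about 2 mm. A picture is of the moment at which its call begins. camera_params takes no time and is no camera call.
- arm.job_done(): hands the job in; it is judged then, once.
The state is a dict: "clock": time; "joints": joint angles; "joint_vel": joint speeds; "joint_efforts": joint torques, N m; "position": TCP position; "ee_rot": TCP orientation; "contact_force": force on the tool from outside, world axes, zero at the start; "wrist_torque": the same for the moment, N m; "gripper_width": finger opening in mm; "grasp_force": force on a finger pad.
Only numpy, scipy, OpenCV 4.12 (cv2) and the standard library are available. Lean on these libraries where they do the work, as an engineer would, in place of code of your own. Each camera call takes 0.05 s, during which the arm holds its last target. There are 200 camera calls.

## Task

Level the polisher: with the pry bar resting on the fulcrum block, lever the front edge of its deck up high enough for the shims, and lay the bar back on the blue mat. Slide every brass shim lying on the bench under the raised edge, each at a yellow mark of its own and with its black tab up against the edge, then push the deck firmly down onto them. Finally swing the latch loop over behind the red keeper, press the latch lever fully down past centre, and leave the other things on the bench where they are.

Things in the scene. Friction and masses are not known exactly. Their poses are not given: they have to be found in the camera images.
- base: Frame of the polisher's fixed base, not handled: origin on the bench top below the middle of the deck's front edge; x level, square to the edge, into the machine (away from the robot); y along the edge to the left; z up. 'Base x, y' below are in this frame. The deck is a 12 mm plate, base y -200..+200, from x = 0 back; the white body (70 mm tall, black ring on it) stands on it from x = 125.
- sill (a point): Middle of the top of the sill, the dark strip on which the shims go: 10 mm high, 110 mm (x) by 230 mm (y), centre at base x = 5, y = 90 mm. Three shim places, 75 mm apart, are marked by yellow stripes on the sill and the deck, at base y = 165, 90 and 15 mm. With fewer than three shims any of the marks will do.
- deck_edge (a point): Middle of the top of the front edge of the heavy deck (3 kg), pivoted 360 mm behind it; 32 mm above the bench at its lowest; underside 12 mm below. Raising takes about 30 N (stop 27 mm up); the stiff pivot keeps it where it is left, 5 to 10 N down on its top lowers it (15 to 20 N seats it firmly). Shims pass under above 42 mm, easily at 46 to 52; resting on shims it is at about 38.5.
- fulcrum (a point): Middle of the top line of the fulcrum: a steel roller (radius 10, 44 mm long along base y) on a blue block 30 mm deep, fixed at base x = -35, y = -55 mm; this point is 27 mm above the bench. The bench in front of it and under the deck behind it is free for the bar.
- bar_grip (a point): Loose pry bar, 215 mm long, 0.35 kg: this point, near its centre of mass, is where to grip: on the orange handle (18 mm wide, 22 tall, from 65 mm behind to 20 mm ahead of it), 11 mm above the bar's flat underside. x runs along the bar to the tip, z up out of it. The blade (dark steel, 24 wide, 5 thick, flush with the underside) ends 150 mm ahead.
- mat: Blue mat 300 x 130 x 3 mm fixed on the bench, where the bar lies at first and must lie again, flat and near its middle (grip point within 60 mm lengthwise and 45 mm crosswise of the centre). Origin at the centre of its underside; x along its length.
- keeper (a point): Seat of the red keeper on the deck (moves with it), where the centre of the loop's cross bar ends: behind (+x of) a small post, 6 mm thick, 20 wide, leaning back, its top 11 mm above this point, and on a step 10 mm high. Base x = 30, y = -178, 14 mm above the deck's top: 46 mm above the bench with the deck lowest, 52 with the shims in.
- lever (a joint): Angle (rad) of the red draw-latch lever: 0 straight up, growing as its top swings towards the robot and down; stop at 1.466 (nearly level, closed). It is a bar 14 mm wide along base y, 8 mm thick, its end 76 mm from its axle; it can be pinched across its width or pushed. Stays where it is left; past centre above about 1.3.
- lever_hinge (a point): Middle of the lever's axle (along base y), base x = -45, y = -178 mm, 26 mm above the bench.
- loop (a joint): Angle (rad) of the latch loop relative to the lever: 0 in line with the lever, growing as its free end swings away from the robot towards the keeper. Falls by its weight; at first on its stop at -0.35. Its axle is on the lever, 18 mm from the lever's axle (lever straight up: 10.3 mm nearer the robot, 14.7 mm above). Lever upright, it reaches a few mm past the seat.
- loop_end (a point): Middle of the loop's round cross bar (8 mm thick, along base y), 96 mm from the loop's axle. The loop is an aluminium frame, 44 mm wide outside along base y, 34 inside, side bars 8 mm thick, and 4 mm beyond the cross bar's centre; it can be pinched across the 44 mm near the cross bar, or pushed. It goes round the lever and keeper.
- suspension: Bystander: bottle 60 mm wide, 150 tall; origin at its underside. Leave it alone.
- paste_jar: Bystander: jar 52 mm wide, 60 tall; origin at its underside. Leave it alone.
- mount_a: Bystander: black resin specimen disc 30 mm wide, 20 tall; origin at its underside. Leave it alone.
- mount_b: Bystander: green resin specimen disc 30 mm wide, 20 tall; origin at its underside. Leave it alone.
- beaker: Bystander: glass beaker 70 mm wide, 90 tall; origin at its underside. Leave it alone.
- disc_box: Bystander: cardboard box 60 x 60 x 30; origin at its underside. Leave it alone.
- brush: Bystander: brush lying flat; origin at its underside. Leave it alone.
- shim1_centre (a point): Loose brass shim (two or three present, absent ones read None): plate 60 (x) x 44 (y) x 16 mm, 0.14 kg; this point is the plate's centre, 8 mm above its underside. A black tab (32 mm along x, 12 thick along y), its middle 14 mm towards -x of this point, rises to 48 mm above the underside: pinch it across y. Home: x into the machine, this point at base x = -5 to -2 mm, tab touching the edge at -2.
- shim2_centre (a point): Loose brass shim (two or three present, absent ones read None): plate 60 (x) x 44 (y) x 16 mm, 0.14 kg; this point is the plate's centre, 8 mm above its underside. A black tab (32 mm along x, 12 thick along y), its middle 14 mm towards -x of this point, rises to 48 mm above the underside: pinch it across y. Home: x into the machine, this point at base x = -5 to -2 mm, tab touching the edge at -2.
- shim3_centre (a point): Loose brass shim (two or three present, absent ones read None): plate 60 (x) x 44 (y) x 16 mm, 0.14 kg; this point is the plate's centre, 8 mm above its underside. A black tab (32 mm along x, 12 thick along y), its middle 14 mm towards -x of this point, rises to 48 mm above the underside: pinch it across y. Home: x into the machine, this point at base x = -5 to -2 mm, tab touching the edge at -2.
Things that resemble listed ones, but are neither listed nor needed, are in the scene too. What is shaped like the part that bears shim1_centre but green is not meant. Leave any turquoise look-alike of the part that bears bar_grip alone.

How it is judged:
By the outcome, as a careful person would: the job done as asked, in the order asked, and still so for the second after the job is handed in, with the robot touching nothing.
Of shim1, shim2, shim3 only 2 to 3 are there at a start; the rules pass over those that are not, and their reading is None.
At some moment in a run one of shim1, shim2, shim3 may be knocked a few centimetres aside while the robot is not near it.
Once in a run the grip may slacken for a moment while it holds something.
It also fails if it takes over 210 s, if anything falls off the work surface, if the arm or the gripper's body presses on something with over 40 N, if the wrist force passes 120 N, or if a joint passes its speed limit or range.

## Working session

There is one attempt and no reset: what is moved stays moved. The work goes in short steps, Python scripts to look and compute and a tool call to move; the robot and the scene stay as the last step left them, time stands still between calls to the robot, and variables do not carry over. Pictures are saved under pics/ and viewed, at most 14 in all, crops included, and the job is handed in when it is done.

Besides the shell and the picture viewer there is one more tool, called as name(argument=value, ...) on one line, values as JSON. drive_tool: Moves the arm, as the interface text tells. Its arguments: {"type":"object","properties":{"targets":{"type":"array","items":{"type":"array","items":{"type":"number"}}}},"required":["targets"]}

```bash
mkdir -p pics; cat > h.py <<'E'
import numpy as np, cv2
from bench import arm
from scipy.spatial.transform import Rotation as R
def cam(n):
    p=arm.camera_params(n); f=200/np.tan(np.radians(p['fov_y'])/2)
    K=np.array([[f,0,p['cx']],[0,f,p['cy']],[0,0,1]]); Rm=cv2.Rodrigues(np.array(p['rvec'],float))[0]
    return K,Rm,np.array(p['tvec'],float).ravel()
def ray(n,uv,z):
    K,Rm,t=cam(n); c=-Rm.T@t; d=Rm.T@np.linalg.inv(K)@np.array([uv[0],uv[1],1.]); return c+d*(z-c[2])/d[2]
def proj(n,P):
    K,Rm,t=cam(n); q=(Rm@np.atleast_2d(P).T).T+t; q=q@K.T; return q[:,:2]/q[:,2:]
def tri(uv1,uv2,a='side',b='top'):
    Ps=[]
    for n in(a,b):
        K,Rm,t=cam(n); Ps.append(K@np.c_[Rm,t])
    X=cv2.triangulatePoints(Ps[0],Ps[1],np.array(uv1,float),np.array(uv2,float)).ravel(); return X[:3]/X[3]
def tool(dw):
    return R.from_quat(arm.read_state()['ee_rot']).inv().apply(dw)
def crop(n,name,x0,y0,x1,y1,s):
    im=arm.get_image(n); cv2.imwrite('pics/raw_'+name+'.png',im)
    cv2.imwrite('pics/'+name+'.png',cv2.resize(im[y0:y1,x0:x1],None,fx=s,fy=s,interpolation=cv2.INTER_CUBIC)); return im
E
python3 - <<'E'
from h import *
for n in('side','top'):
    im=crop(n,n+'0',0,0,640,400,1.25); K,Rm,t=cam(n); print(n,K[0,0],K[0,2],K[1,2],-Rm.T@t, Rm[2])
print(arm.read_state())
E
```

```text
side 412.226119782679 312.90433788033954 196.80060771385692 [  92.99312154  563.48674506 1103.7574076 ] [ 0.33156117 -0.53295257 -0.77847848]
top 452.44044982058836 316.3563710716208 196.13712817680923 [ 225.41301776 -128.17449197 1489.19834888] [ 0.21851403  0.00363799 -0.97582703]
{'clock': 0.1, 'joints': array([-8.81403363e-01,  3.85482041e-01,  6.77527167e-03, -3.81082397e-04,
       -1.19398474e+00, -2.58564009e-01]), 'joint_vel': array([-0.00178905, -0.002961  ,  0.00245873,  0.00088377,  0.00120268,
        0.00141882]), 'joint_efforts': array([-2.53028538e-04, -3.93318272e+01,  1.88929653e+01,  4.19802457e+00,
       -2.61313777e-03, -7.41874231e-06]), 'position': array([ 260.76047497, -567.38294724,  199.14258574]), 'ee_rot': array([-2.13683590e-01,  9.76902449e-01,  9.23963489e-04, -2.74925612e-04]), 'contact_force': array([-0.49993197, -0.25110319, -0.20365304]), 'wrist_torque': array([-0.0285119 , -0.02829026,  0.06565304]), 'grasp_force': 0.0, 'gripper_width': 85.3943124163055}
```

View pics/top0.png

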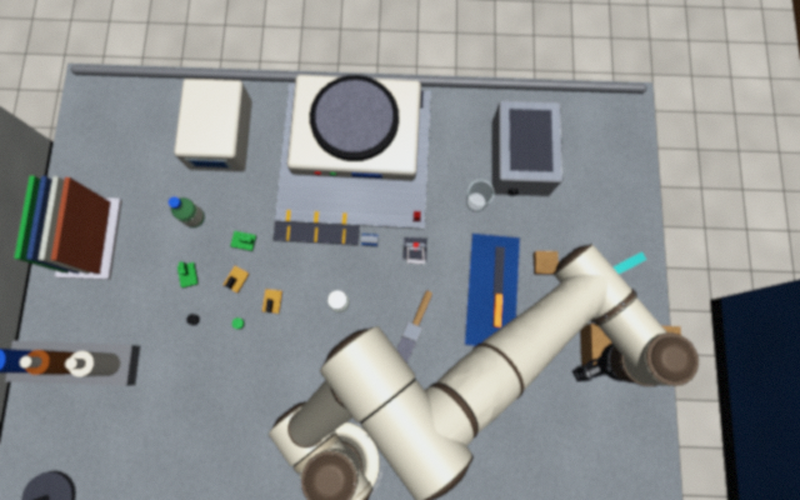

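View pics/side0.png

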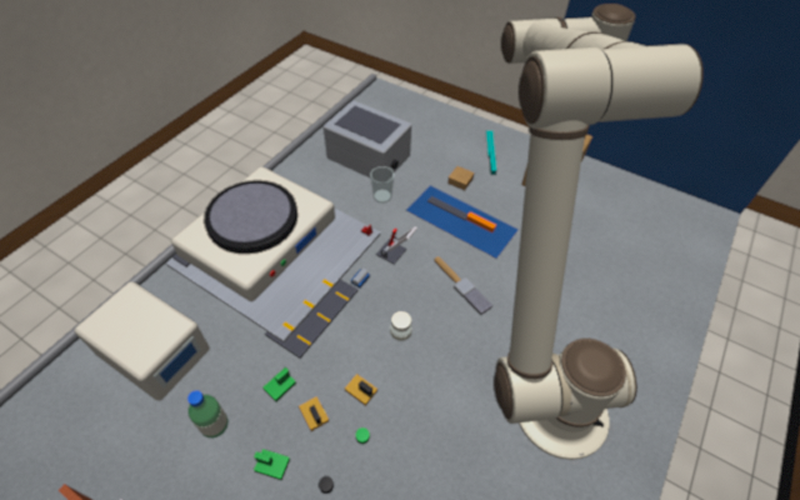

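The top view shows two brass shims at (235,278) and (272,300). The bar is on the mat at (500,285), the sill stripes are at (289/317/345, 233), the keeper is at (417,216) and the latch at (415,250). The side view shows the same things.

```bash
cat >> h.py <<'E'
def blobs(im,lo,hi,box=None,amin=6):
    m=cv2.inRange(cv2.cvtColor(im,cv2.COLOR_BGR2HSV),lo,hi)
    if box: k=np.zeros_like(m); k[box[1]:box[3],box[0]:box[2]]=1; m*=k
    n,l,s,c=cv2.connectedComponentsWithStats(m)
    out=[]
    for i in range(1,n):
        if s[i,4]>=amin:
            r=cv2.minAreaRect(np.argwhere(l==i)[:,::-1].astype(np.float32)); out.append((c[i],s[i,4],r))
    return out
E
python3 - <<'E'
from h import *
T=cv2.imread('pics/raw_top0.png');S=cv2.imread('pics/raw_side0.png')
np.set_printoptions(precision=1,suppress=True)
for nm,lo,hi,z in(('yellow/brass',(15,100,110),(32,255,255),16),('orange',(5,150,150),(14,255,255),20),('red',(0,150,80),(4,255,255),46),('blue',(100,140,60),(118,255,190),3),('green',(50,150,80),(75,255,255),16)):
    for n,im in(('top',T),('side',S)):
        for c,a,r in blobs(im,lo,hi):
            if a<3000: print(nm,n,c,a,'rect',np.array(r[1]),r[2],'w',ray(n,c,z))
E
python3 - <<'E'
import cv2,numpy as np
T=cv2.imread('pics/raw_top0.png');S=cv2.imread('pics/raw_side0.png')
a=cv2.resize(T[140:270,170:430],(800,400),interpolation=cv2.INTER_CUBIC)
cv2.imwrite('pics/c1.png',a)
b=cv2.resize(S[140:290,200:420],(800,545),interpolation=cv2.INTER_CUBIC)
cv2.imwrite('pics/c2.png',b)
E
```

```text
yellow/brass top [230.3 171.9] 30 rect [8. 3.] 90.0 w [628.5 170.5  16. ]
yellow/brass top [252.6 173.8] 33 rect [9. 3.] 90.0 w [624.6  94.9  16. ]
yellow/brass top [275. 175.] 27 rect [8. 2.] 90.0 w [623.2  19.2  16. ]
yellow/brass top [230.1 186.4] 35 rect [11.  3.] 90.0 w [578.3 167.1  16. ]
yellow/brass top [252.4 187.2] 36 rect [11.  3.] 90.0 w [578.1  92.6  16. ]
yellow/brass top [274.6 188.7] 35 rect [11.  3.] 90.0 w [575.7  17.9  16. ]
yellow/brass top [436.4 209.5] 287 rect [17. 18.] 90.0 w [ 524.1 -522.4   16. ]
yellow/brass top [189.7 222.2] 184 rect [13.2 17.8] 30.963756561279297 w [452.4 290.8  16. ]
yellow/brass top [217.9 239.5] 188 rect [13.3 17.9] 9.462322235107422 w [398.8 193.5  16. ]
yellow/brass top [337.6 245.7] 102 rect [ 3.9 26.4] 23.198591232299805 w [ 392.4 -197.6   16. ]
yellow/brass top [398.2 247.8] 136 rect [ 5.3 25.2] 3.3664608001708984 w [ 392.6 -395.    16. ]
yellow/brass top [478.4 272.4] 271 rect [27. 15.] 90.0 w [ 322.5 -652.9   16. ]
yellow/brass top [538.  263.5] 55 rect [11.6  5.1] 8.130102157592773 w [ 357.9 -847.1   16. ]
yellow/brass side [46
[... 4432 characters left out ...]
] 42 rect [ 3.5 25.4] 43.02506637573242 w [798.8 375.    3. ]
blue side [157.9 321.1] 39 rect [ 6.2 11.7] 59.036251068115234 w [683.6 411.8   3. ]
green top [ 19.7 173.7] 315 rect [ 4.7 66.3] 10.304847717285156 w [596.6 877.5  16. ]
green top [194.2 192.4] 187 rect [16.9 11.4] 11.309932708740234 w [553.4 285.4  16. ]
green top [149.6 219.4] 211 rect [18.8 12.6] 78.69007110595703 w [457.  423.6  16. ]
green top [190.2 258.2] 44 rect [6. 7.] 90.0 w [335.  277.9  16. ]
green side [223.  307.9] 280 rect [14.1 22.6] 45.0 w [552.8 288.9  16. ]
green side [289.6 348. ] 85 rect [10.  9.] 90.0 w [334.2 280.2  16. ]
green side [216.8 371. ] 392 rect [25.9 17.4] 18.434946060180664 w [456.3 426.8  16. ]
```

View pics/c1.png

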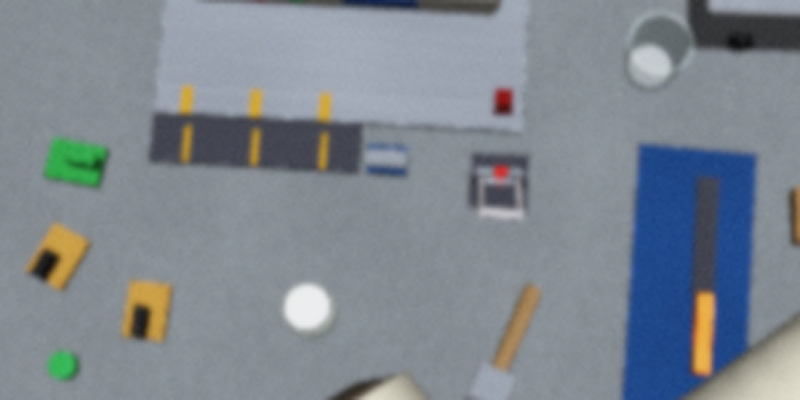

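View pics/c2.png

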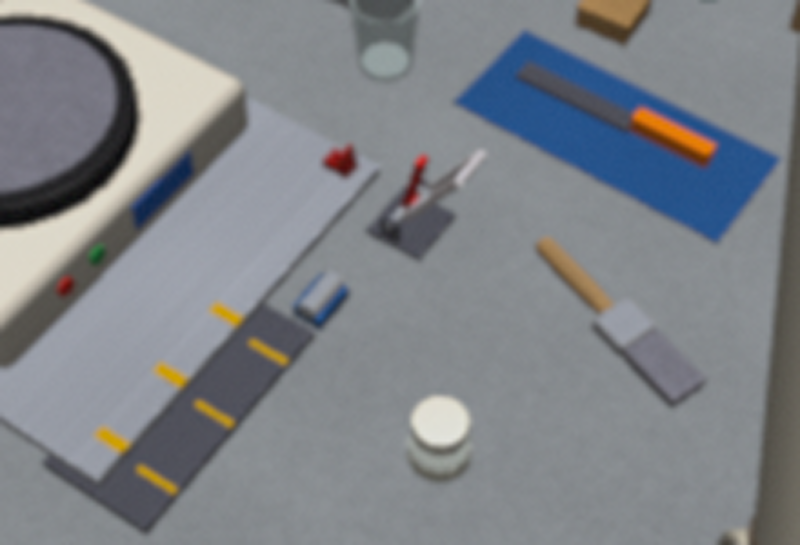

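The top crop shows the fulcrum at (387,158), the sill and stripes, the keeper at (503,102), the latch at (498,190) with its loop leaning towards the robot, and the bar along world x. The side crop agrees. Next I fit the base frame and the bar.

```bash
python3 - <<'E'
from h import *
np.set_printoptions(precision=1,suppress=True)
T=cv2.imread('pics/raw_top0.png');S=cv2.imread('pics/raw_side0.png')
lo,hi=(15,100,110),(32,255,255)
def get(im,box): return sorted([b[0] for b in blobs(im,lo,hi,box)],key=lambda c:c[0]+0*c[1])
Ts=get(T,(220,180,290,195));Td=get(T,(220,165,290,180))
Sall=[b[0] for b in blobs(S,lo,hi,(220,220,285,280))]
Ss=[c for c in Sall if any(np.hypot(*(c-np.array(q)))<4 for q in((273.6,236.4),(258.6,253.4),(242.7,271.5)))]
Sd=[c for c in Sall if not any(c is s for s in Ss)]
for nm,L,n,z in(('sillT',Ts,'top',10),('deckT',Td,'top',32),('sillS',Ss,'side',10),('deckS',Sd,'side',32)):
    P=np.array(sorted([ray(n,c,z) for c in L],key=lambda p:-p[1])); d=P[0]-P[-1]; print(nm,P[:,:2].tolist(),'yaw',np.degrees(np.arctan2(-d[0],d[1])),'len',np.hypot(*d[:2]))
g=cv2.cvtColor(T,cv2.COLOR_BGR2GRAY)
for c in(240,264,284,300,315): print('col',c,g[168:204,c])
# bar: orange handle + dark blade
for n,im,box in(('top',T,(375,180,415,270)),('side',S,(330,150,410,200))):
    for b in blobs(im,(5,130,120),(30,255,255),box): print(n,'handle',b[0],b[1],b[2],ray(n,b[0],20 if n=='side' else 25))
    for b in blobs(im,(0,0,20),(179,110,110),box,30): print(n,'blade',b[0],b[1],b[2],ray(n,b[0],8)[:2])
for b in blobs(T,(100,140,40),(118,255,200),(370,180,420,280),500): print('mat',[ray('top',p,3)[:2] for p in cv2.boxPoints(b[2])])
for b in blobs(S,(100,140,40),(118,255,200),(320,140,420,210),500): print('matS',[ray('side',p,3)[:2] for p in cv2.boxPoints(b[2])])
s=arm.read_state(); r=R.from_quat(s['ee_rot']).as_matrix(); print(r)
E
```

```text
sillT [[579.7205387973431, 168.34354017283465], [579.5815245672848, 93.51003825948507], [577.1315622826451, 18.50882773099579]] yaw -0.9899085815701748 len 149.85707808416058
deckT [[624.086732285168, 167.22578840185128], [620.2813237923867, 92.43595058957894], [618.915410657081, 17.596517095487826]] yaw -1.9794056024107842 len 149.7186073908465
sillS [[580.7252730463375, 168.16091217749494], [578.7563748321058, 93.21390577903043], [576.6897757783894, 17.95518085617732]] yaw -1.5389649409143769 len 150.25993131893637
deckS [[622.6021595485506, 167.3977662341028], [621.5597198467915, 92.27619755815158], [619.719008961885, 17.198541544891896]] yaw -1.0996866049091365 len 150.22689391232666
col 240 [161 165 162 161 159 160 161 155 142 112  83  71  70  70  69  70  70  69
  70  71  72  72  72  71  75  92 119 136 141 143 139 143 142 143 142 143]
col 264 [164 168 168 168 165 165 166 166 164 160 139  97  73  73  68  73  73  72
  72  71  70  71  72  71  67  69  79 103 131 139 141 139 137 140 138 139]
col 284 [170 169 171 171 171 171 169 169 167 168 159 134  93  73  68  71  71  70
  68  72  71
[... 664 characters left out ...]
8.5]
top blade [402.6 261.3] 55 ((402.1400146484375, 260.52001953125), (3.8000001907348633, 28.0), 53.13010025024414) [ 350.2 -410.5]
side handle [384.6 176.1] 105 ((384.7000427246094, 176.1000213623047), (23.702320098876953, 4.0249223709106445), 26.56505012512207) [ 392.8 -395.2   20. ]
side blade [362.8 168.7] 202 ((368.7541198730469, 171.5020294189453), (58.17247009277344, 5.113458633422852), 26.095422744750977) [ 478.4 -394.7]
mat [array([ 303.5, -312.3]), array([ 596.1, -328.4]), array([ 592.5, -457. ]), array([ 300.3, -435.6])]
matS [array([ 594.2, -321.1]), array([ 620.7, -452.1]), array([ 298.3, -433.2]), array([ 288.6, -312.4])]
[[-0.9 -0.4 -0. ]
 [-0.4  0.9  0. ]
 [ 0.   0.  -1. ]]
```

```bash
python3 - <<'E'
from h import *
np.set_printoptions(precision=1,suppress=True)
T=cv2.imread('pics/raw_top0.png');S=cv2.imread('pics/raw_side0.png')
for c,a,b in((240,176.9,193.7),(264,178.6,195.2),(284,179.5,196.1)):
    print('sillfront z0',ray('top',(c,b),0)[:2],'z10',ray('top',(c,b),10)[:2],'deck z32',ray('top',(c,a),32)[:2],'z20',ray('top',(c,a),20)[:2])
# side: sample along sill middle between stripes, along base x lines at z
g=cv2.cvtColor(S,cv2.COLOR_BGR2GRAY)
for y in(55,130):
    for z in(0,10,32,20):
        xs=np.arange(500,650,2.); p=proj('side',[[x,y,z] for x in xs]).astype(np.float32)
        v=cv2.remap(g,p[None,:,0],p[None,:,1],cv2.INTER_LINEAR)[0].astype(int)
        k=np.where(np.diff(np.sign(v-105)))[0]; print(y,z,xs[k])
# keeper, fulcrum, lever, in both
for n,im in(('top',T),('side',S)):
    for b in blobs(im,(100,60,60),(125,200,200),(285,175,300,205) if n=='top' else (275,210,300,235),4): print('fulc',n,b[0],b[1],ray(n,b[0],15)[:2])
o=np.array([628.,-2.3]);ya=-0.0235
# prediction check
def W(x,y,z,o=(604,0)):
    c,s=np.cos(ya),np.sin(ya); return [o[0]+c*x-s*y,o[1]+s*x+c*y,z]
print(proj('top',[W(30,-178,46),W(-35,-55,27),W(-45,-178,26)]),proj('side',[W(30,-178,46),W(-35,-55,27),W(-45,-178,26)]))
E
```

```text
sillfront z0 [558.  135.2] z10 [555.8 133.4] deck z32 [608.1 133.7] z20 [611.3 135.8]
sillfront z0 [555.7  54. ] z10 [553.5  52.7] deck z32 [605.2  53.5] z20 [608.3  55. ]
sillfront z0 [555.1 -13.6] z10 [552.9 -14.4] deck z32 [604.5 -13.2] z20 [607.6 -12.2]
55 0 [556. 620.]
55 10 [552. 616.]
55 32 [542. 606.]
55 20 [548. 610.]
130 0 [558. 622.]
130 10 [554. 618.]
130 32 [544. 606.]
130 20 [550. 612.]
fulc top [294.  187.3] 23 [583.2 -46.8]
fulc top [294.2 195. ] 32 [556.8 -48.4]
fulc side [283.9 219.8] 12 [584.2 -50.1]
fulc side [290.3 224.2] 42 [557.  -46.9]
[[334.1 172.8]
 [295.9 191. ]
 [332.7 196.2]] [[294.3 182.6]
 [288.7 219. ]
 [312.6 196. ]]
```

```bash
cat >> h.py <<'E'
YA=-0.0235; O=np.array([604.7,2.6])
def W(x,y,z):
    c,s=np.cos(YA),np.sin(YA); return np.array([O[0]+c*x-s*y,O[1]+s*x+c*y,z])
def B(p):
    c,s=np.cos(YA),np.sin(YA); d=np.array(p[:2])-O; return np.array([c*d[0]+s*d[1],-s*d[0]+c*d[1],p[2]])
def go(p,ydir_deg=None):
    """tool shift to world point p; tool y line to heading ydir_deg (mod 180)"""
    s=arm.read_state(); r=R.from_quat(s['ee_rot']); m=r.as_matrix(); d=r.inv().apply(np.array(p)-s['position'])
    h=np.degrees(np.arctan2(m[1,1],m[0,1])); roll=0
    if ydir_deg is not None: roll=-((ydir_deg-h+90)%180-90)
    print('go',np.round(d,1),'roll',round(roll,1),'| pos',np.round(s['position'],1),'base',np.round(B(s['position']),1),'h',round(h,1),'F',np.round(s['contact_force'],1),'w',round(s['gripper_width'],1),'gf',round(s['grasp_force'],1),'t',round(s['clock'],1),'j6',round(s['joints'][5],2))
E
python3 -c "
from h import *
go([414,-395,100],87.5);go([414,-395,6],87.5)"
```

```text
go [-211.2   92.5   99.3] roll 27.2 | pos [ 260.8 -567.4  199.1] base [-330.5 -577.9  199.1] h 114.7 F [-0.5 -0.3 -0.2] w 85.4 gf 0.0 t 0.1 j6 -0.26
go [-211.2   92.3  193.3] roll 27.2 | pos [ 260.8 -567.4  199.1] base [-330.5 -577.9  199.1] h 114.7 F [-0.5 -0.3 -0.2] w 85.4 gf 0.0 t 0.1 j6 -0.26
```

drive_tool(targets=[[-1,-211,92,100,27],[-1,-211,92,100,27],[-1,-211,92,100,27],[-1,-211,92,100,27],[-1,-211,92,100,27],[-1,-211,92,100,27],[-1,-211,92,100,27],[-1,-211,92,100,27],[-1,-211,92,100,27]])

```text
clock: 1.0
position: [413.9, -397.3, 100.7]
ee_rot: [0.021, 1.0, -0.0, 0.0]
contact_force: [0.0, -0.4, -0.1]
gripper_width: 85.8
grasp_force: 0.0
```

```bash
python3 - <<'E'
from h import *
im=crop('side','s1',0,0,640,400,1.25); cv2.imwrite('pics/s1c.png',cv2.resize(im[100:250,300:500],(800,600),interpolation=cv2.INTER_CUBIC))
T=arm.get_image('top');cv2.imwrite('pics/raw_t1.png',T)
for n,i in(('top',T),('side',im)):
    for c,a,r in blobs(i,(15,100,110),(32,255,255)):
        p=ray(n,c,16)
        if a>60: print(n,c,a,p.round(1))
go([414,-395,6],87.5)
E
```

```text
top [189.61413043 222.1576087 ] 184 [452.6 291.   16. ]
top [217.77894737 239.49473684] 190 [398.8 193.7  16. ]
top [398.04237288 249.23728814] 118 [ 388.  -394.5   16. ]
top [508.05332128 279.51830095] 2213 [ 303.4 -747.3   16. ]
side [457.11387164 124.25465839] 483 [ 274.7 -804.2   16. ]
side [367.53676471 140.03676471] 136 [ 530.9 -529.5   16. ]
side [384.62857143 176.4       ] 70 [ 393.1 -397.3   16. ]
side [357.24137931 215.31034483] 87 [ 392.5 -194.5   16. ]
side [287.         311.09448819] 254 [398.  200.5  16. ]
side [250.34364261 329.80756014] 291 [450.6 297.1  16. ]
go [-0.   2.3 94.7] roll 0.1 | pos [ 413.8 -397.2  100.7] base [-181.5 -404.2  100.7] h 87.6 F [ 0.2  0.4 -0. ] w 85.5 gf 0.0 t 1.1 j6 -1.13
```

View pics/s1c.png

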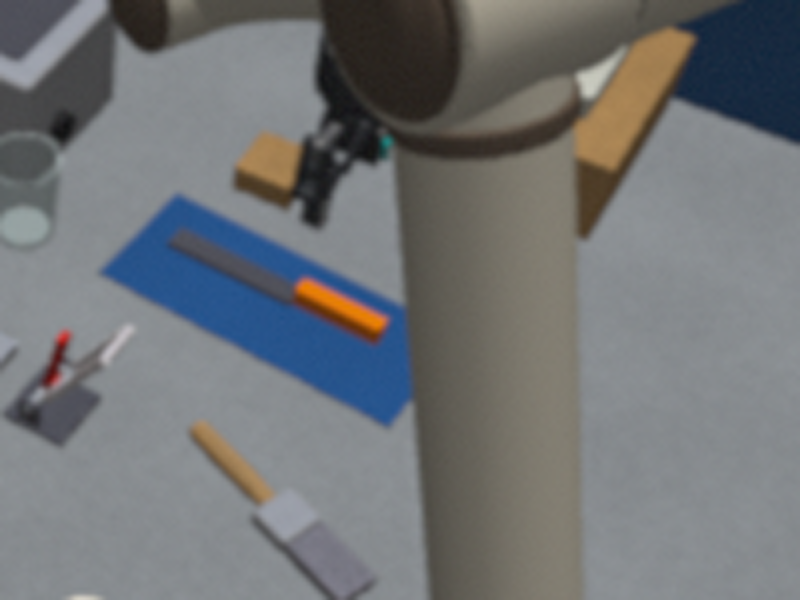

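The gripper is open above the bar, whose handle is at crop (340,308), and nothing is in the way. Only two brass shims are on the bench. I descend and grip.

drive_tool(targets=[[-1,0,2,40,0],[-1,0,2,70,0],[-1,0,2,85,0],[-1,0,2,94,0],[-1,0,2,94,0],[1,0,2,94,0],[1,0,2,94,0],[1,0,2,94,0],[1,0,2,94,0],[1,0,2,94,0],[1,0,2,94,0]])

```text
clock: 2.2
position: [414.5, -394.2, 6.3]
ee_rot: [0.02, 1.0, -0.0, 0.0]
contact_force: [-0.1, 0.2, 1.0]
gripper_width: 0.1
grasp_force: 0.0
```

drive_tool(targets=[[1,0,0,-10,0],[1,0,0,-40,0],[1,0,0,-80,0],[1,0,0,-80,0],[1,0,0,-80,0]])

```text
clock: 2.7
position: [415.1, -394.5, 87.9]
ee_rot: [0.02, 1.0, -0.001, 0.002]
contact_force: [-0.2, -0.2, -1.4]
gripper_width: 0.2
grasp_force: 0.0
```

```bash
python3 - <<'E'
from h import *
im=arm.get_image('side'); cv2.imwrite('pics/s2c.png',cv2.resize(im[100:220,300:460],(800,600),interpolation=cv2.INTER_CUBIC))
# hold: target tip base x=-35..., y=-103
go(W(-260,-103,84),90+np.degrees(YA))
E
```

```text
go [ 84.1 296.5   2.6] roll -1.0 | pos [ 414.3 -394.    86.6] base [-181.  -400.9   86.6] h 87.7 F [-0.3  0.5 -0.4] w 0.0 gf 0.0 t 2.8 j6 -1.13
```

View pics/s2c.png

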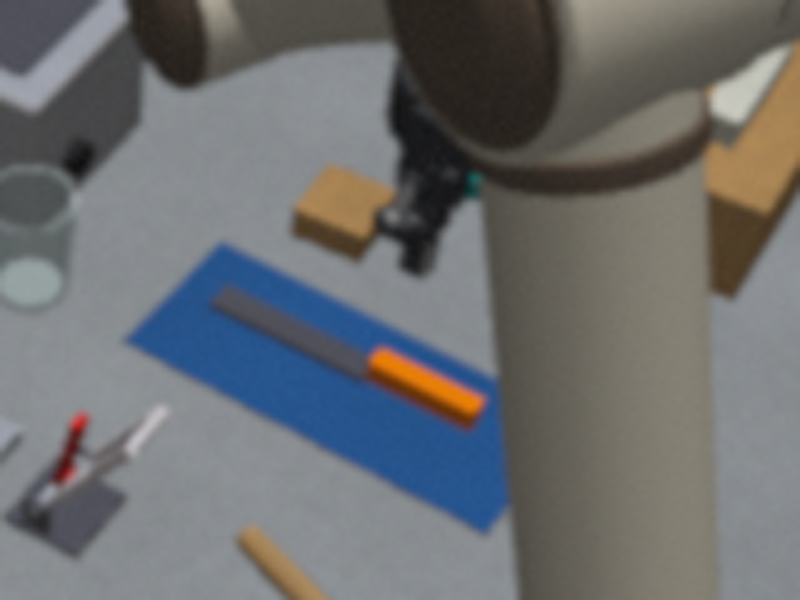

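```bash
python3 - <<'E'
from h import *
np.set_printoptions(precision=1,suppress=True)
print(proj('side',[[414,-394,87],[414,-394,6],[414,-394,25],[392,-394,25]]),proj('top',[[414,-394,87]]))
S=arm.get_image('side');T=arm.get_image('top')
print([ (b[0],b[1]) for b in blobs(S,(3,150,120),(20,255,255),(340,150,410,200),10)],[ (b[0],b[1]) for b in blobs(T,(3,150,120),(24,255,255),(380,220,420,270),10)])
a=cv2.resize(T[200:280,350:450],(700,560),interpolation=cv2.INTER_CUBIC);cv2.imwrite('pics/t3.png',a)
E
```

```text
[[381.7 160.7]
 [378.5 176.5]
 [379.3 172.9]
 [384.9 175.4]] [[402.  238.5]]
[(array([384.7, 176.2]), np.int32(106))] [(array([397.9, 249.1]), np.int32(109))]
```

View pics/t3.png

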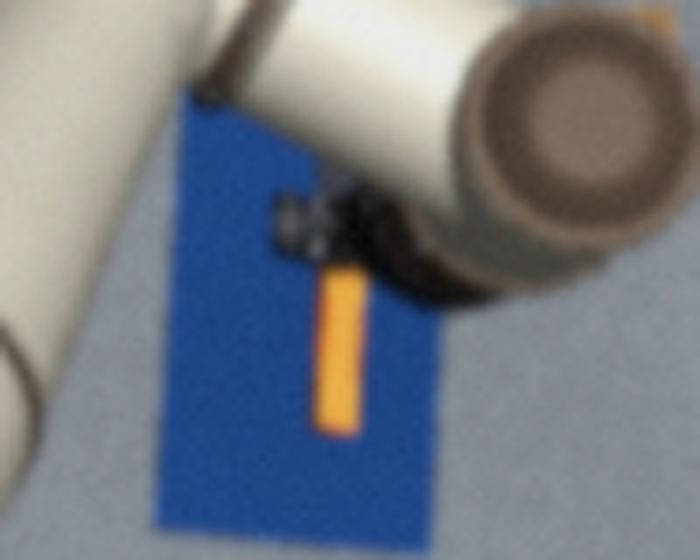

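```bash
python3 - <<'E'
from h import *
np.set_printoptions(precision=1,suppress=True)
print('side tip closed ray at z87,110,120', [ray('side',(383,154.2),z) for z in(87,110,120)])
print('open tip: y -345',proj('side',[[414,-352,113],[414,-440,113],[414,-352,130]]), ray('side',(378.8,153.8),113))
T=arm.get_image('top'); S=arm.get_image('side')
print(proj('top',[[414,-394,87],[414,-394,120]]))
m=(T.max(2)<60).astype(np.uint8)
for y in range(222,246): print(y,''.join('#' if v else '.' for v in m[y,380:430]))
m=(S.max(2)<60).astype(np.uint8)
for y in range(110,165,2): print(y,''.join('#' if v else '.' for v in m[y,360:410]))
E
```

```text
side tip closed ray at z87,110,120 [array([ 424.1, -424.4,   87. ]), array([ 416.7, -402.1,  110. ]), array([ 413.4, -392.4,  120. ])]
open tip: y -345 [[377.1 162.9]
 [388.8 147.3]
 [377.8 159.3]] [ 428.4 -393.1  113. ]
[[402.  238.5]
 [404.  237.1]]
222 ..................................................
223 ..................................................
224 ..................................................
225 ..................................................
226 ....................###...........................
227 ..................#######.........................
228 .................##########.......................
229 .................###########......................
230 .................###########......................
231 .................###########......................
232 ................#############.....................
233 .............#..#############.....................
234 ............##..##############....................
235 ...........###...#############....................
236 .............#..################..................
237 ...............####
[... 1311 characters left out ...]
.............#########..................
142 ......................########....................
144 ........................#####.....................
146 ................############......................
148 ....................#######.......................
150 .....................#####........................
152 .....................####.........................
154 .....................####.........................
156 ..................................................
158 ..................................................
160 ..................................................
162 ..................................................
164 ..................................................
```

The images put the fingertips about 30 mm above the reported TCP, and at reported z = 6 the fingers closed on nothing. I check this by touching the mat gently beside the bar.

drive_tool(targets=[[1,0,45,0,0],[1,0,45,40,0],[1,0,45,70,0],[1,0,45,78,0],[1,0,45,80,0],[1,0,45,80,0],[1,0,45,81,0],[1,0,45,82,0],[1,0,45,82,0]])

```text
clock: 3.85
position: [416.6, -349.5, 4.8]
ee_rot: [0.02, 1.0, -0.0, 0.001]
contact_force: [0.1, 0.6, 0.6]
gripper_width: -0.1
grasp_force: 0.0
```

```bash
python3 - <<'E'
from h import *
go([0,0,0])
S=arm.get_image('side')
cv2.imwrite('pics/s4c.png',cv2.resize(S[120:220,320:440],(720,600),interpolation=cv2.INTER_CUBIC))
print(proj('side',[arm.read_state()['position']]))
E
```

```text
go [430.4 332.3   4.1] roll 0 | pos [ 416.6 -349.5    4.8] base [-179.8 -356.4    4.8] h 87.7 F [0.1 0.6 0.6] w -0.1 gf 0.0 t 3.9 j6 -1.21
[[372.12260069 184.38743576]]
```

View pics/s4c.png

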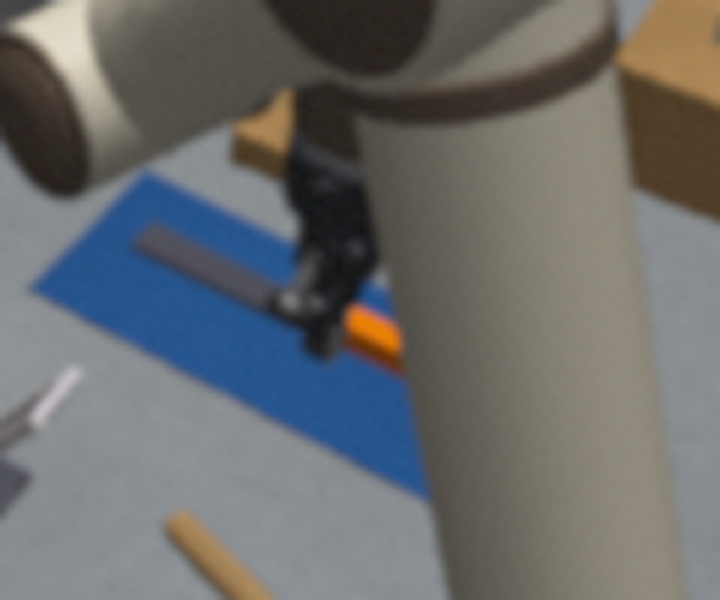

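The fingertip is at raw (373.7,179.7), about 24 mm above the reported TCP. I lower until contact.

drive_tool(targets=[[1,0,0,4,0],[1,0,0,8,0],[1,0,0,12,0],[1,0,0,14,0],[1,0,0,14,0]])

```text
clock: 4.4
position: [415.9, -349.0, -10.5]
ee_rot: [0.02, 1.0, 0.0, -0.001]
contact_force: [-0.6, 0.0, -0.3]
gripper_width: 0.1
grasp_force: 0.0
```

drive_tool(targets=[[1,0,0,3,0],[1,0,0,6,0],[1,0,0,6,0]])

```text
clock: 4.7
position: [415.9, -349.0, -16.4]
ee_rot: [0.02, 1.0, 0.0, -0.0]
contact_force: [-0.6, 0.0, 0.2]
gripper_width: 0.3
grasp_force: 0.0
```

drive_tool(targets=[[1,0,0,2,0],[1,0,0,4,0],[1,0,0,4,0]])

```text
clock: 5.0
position: [416.0, -349.1, -20.2]
ee_rot: [0.02, 1.0, 0.0, -0.0]
contact_force: [-0.1, -0.9, 0.3]
gripper_width: 0.5
grasp_force: 0.0
```

drive_tool(targets=[[1,0,0,2,0],[1,0,0,3,0],[1,0,0,3,0]])

```text
clock: 5.3
position: [416.1, -349.2, -23.1]
ee_rot: [0.02, 1.0, 0.0, -0.0]
contact_force: [0.1, -0.6, -0.5]
gripper_width: 0.0
grasp_force: 0.0
```

drive_tool(targets=[[1,0,0,2,0],[1,0,0,2,0]])

```text
clock: 5.5
position: [416.1, -349.1, -25.1]
ee_rot: [0.02, 1.0, 0.0, -0.0]
contact_force: [-0.4, 0.0, -1.4]
gripper_width: -0.0
grasp_force: 0.0
```

drive_tool(targets=[[1,0,0,2,0],[1,0,0,2,0]])

```text
clock: 5.7
position: [416.0, -349.1, -27.1]
ee_rot: [0.02, 1.0, 0.0, -0.0]
contact_force: [0.0, 0.3, 0.1]
gripper_width: 0.1
grasp_force: 0.0
```

drive_tool(targets=[[1,0,0,2,0],[1,0,0,2,0]])

```text
clock: 5.9
position: [416.4, -349.3, -28.1]
ee_rot: [0.02, 1.0, -0.0, 0.0]
contact_force: [-0.1, 1.2, 4.5]
gripper_width: 0.1
grasp_force: 2.8
```

Contact came at reported z = -28, and the mat top is at 3, so true tip z = reported z + 31. I check the lateral offset the same way.

```bash
sed -i "s/s=arm.read_state(); r=R.from_quat(s\['ee_rot'\]); m=/s=arm.read_state(); s['position']=s['position']+[0,0,31]; r=R.from_quat(s['ee_rot']); m=/" h.py; python3 - <<'E'
from h import *
np.set_printoptions(precision=1,suppress=True)
print('at z36, pos was 416.6,-349.5:',ray('side',(373.7,179.7),35.8),'at 118, pos 414.3,-394:',ray('side',(382.8,154.6),118))
S=arm.get_image('side');T=arm.get_image('top')
p=arm.read_state()['position']+[0,0,31]; print(p,proj('side',[p]),proj('top',[p]))
for im,x0,y0 in((S,345,165),(T,370,225)):
    m=im.max(2)<60
    for y in range(y0,y0+30): print(y,''.join('#' if v else '.' for v in m[y,x0:x0+45]))
go([414,-396,40],87.5)
E
```

```text
at z36, pos was 416.6,-349.5: [ 412.6 -345.5   35.8] at 118, pos 414.3,-394: [ 413.8 -392.2  118. ]
[ 416.4 -349.3    2.9] [[372.1 184.7]] [[383.6 240.5]]
165 ........................########.............
166 ........................########.............
167 ........................########.............
168 .......................#########.............
169 .......................##########............
170 .......................#..#######............
171 ..........................#######............
172 ..........................########...........
173 ..........................########...........
174 ..........................########...........
175 ..........................########...........
176 ............................#####............
177 ............................#####............
178 .........................######..............
179 ........................#######..............
180 ........................#######..............
181 .........................#####...............
182 .........................#####...............
183 .........................####............
[... 1498 characters left out ...]
......
244 ..............########.......................
245 ...............##########....................
246 .................########....................
247 .............................................
248 .............................................
249 .............................................
250 .............................................
251 .............................................
252 .............................................
253 .............................................
254 .............................................
go [  0.5 -46.8 -37.1] roll 0.2 | pos [ 416.4 -349.3    2.9] base [-180.  -356.3    2.9] h 87.7 F [-1.1  1.   6.3] w -0.2 gf 2.8 t 6.0 j6 -1.21
```

drive_tool(targets=[[1,0,0,-40,0],[-1,0,0,-50,0],[-1,0,-46,-50,0],[-1,0,-46,-50,0],[-1,0,-46,-50,0],[-1,0,-46,-50,0],[-1,0,-46,-25,0],[-1,0,-46,-8,0],[-1,0,-46,-4,0],[-1,0,-46,-4,0]])

```text
clock: 7.0
position: [414.0, -394.3, -25.5]
ee_rot: [0.02, 1.0, 0.0, -0.001]
contact_force: [-0.3, -0.6, 0.4]
gripper_width: 85.7
grasp_force: 0.0
```

drive_tool(targets=[[1,0,0,0,0],[1,0,0,0,0],[1,0,0,0,0],[1,0,0,0,0],[1,0,0,0,0],[1,0,0,0,0],[1,0,0,0,0],[1,0,0,0,0]])

```text
clock: 7.8
position: [414.6, -395.3, -24.3]
ee_rot: [0.02, 1.0, -0.0, 0.0]
contact_force: [-0.3, 2.2, 5.5]
gripper_width: 16.3
grasp_force: 61.3
```

drive_tool(targets=[[1,0,0,-10,0],[1,0,0,-40,0],[1,0,0,-80,0],[1,0,0,-120,0],[1,0,0,-150,0],[1,0,0,-150,0]])

```text
clock: 8.4
position: [416.6, -396.8, 129.8]
ee_rot: [0.02, 1.0, -0.003, 0.004]
contact_force: [1.4, -0.8, -2.8]
gripper_width: 16.3
grasp_force: 60.4
```

```bash
python3 - <<'E'
from h import *
S=arm.get_image('side');T=arm.get_image('top')
np.set_printoptions(precision=1,suppress=True)
a=S[80:230,300:460];b=T[170:290,340:460]
cv2.imwrite('pics/c5.png',np.hstack([cv2.resize(a,(480,450),interpolation=2),cv2.resize(b,(320,450),interpolation=2)]))
go(W(-200,-103,150),90+np.degrees(YA))
go(W(-200,-103,5),90+np.degrees(YA))
E
```

```text
go [ 23.5 298.    5.9] roll -1.0 | pos [ 413.5 -394.4  155.4] base [-181.8 -401.3  155.4] h 87.6 F [-0.7  0.7 -5.4] w 16.5 gf 60.3 t 8.5 j6 -1.13
go [ 23.5 297.7 150.9] roll -1.0 | pos [ 413.5 -394.4  155.4] base [-181.8 -401.3  155.4] h 87.6 F [-0.7  0.7 -5.4] w 16.5 gf 60.3 t 8.5 j6 -1.13
```

View pics/c5.png

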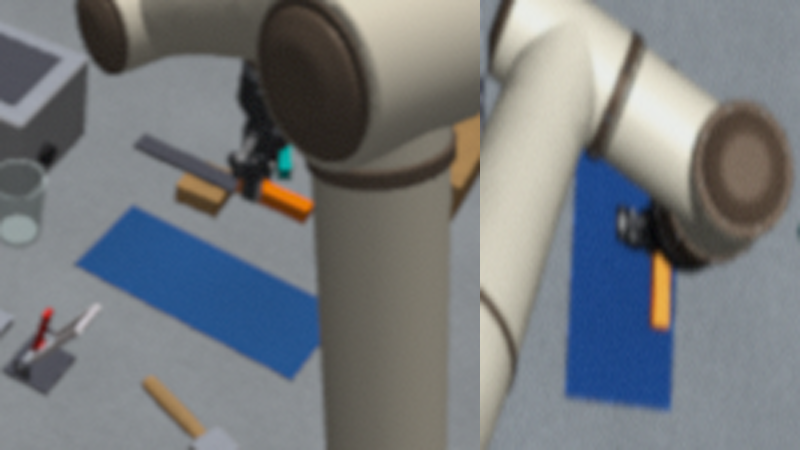

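The bar is lifted and roughly level, with its tip at raw side (346.7,127.7). Next I carry it over to base y = -103, still high, and measure the bar tip and mat centre.

```bash
python3 - <<'E'
from h import *
np.set_printoptions(precision=1,suppress=True)
S=arm.get_image('side')
print('tip',ray('side',(346.9,127.7),156),ray('side',(346.9,127.7),150))
b=max(blobs(S,(100,140,40),(118,255,200),(320,140,420,210),500),key=lambda b:b[1]); print('mat side',b[0],b[1])
q=np.array([[134,207],[77,265],[293,378]])/3+[300,80]; P=[ray('side',p,3) for p in q]; print(P,(P[0]+P[2])/2)
E
```

```text
tip [ 562.2 -404.4  156. ] [ 565.2 -410.5  150. ]
mat side [368.8 176.2] 2010
[array([ 585.9, -451.6,    3. ]), array([ 594.3, -327.4,    3. ]), array([ 300.1, -312.1,    3. ])] [ 443.  -381.8    3. ]
```

drive_tool(targets=[[1,24,298,-10,-1],[1,24,298,-10,-1],[1,24,298,-10,-1],[1,24,298,-10,-1],[1,24,298,-10,-1],[1,24,298,-10,-1],[1,24,298,-10,-1],[1,24,298,-10,-1],[1,24,298,-10,-1],[1,24,298,-10,-1]])

```text
clock: 9.55
position: [401.7, -97.6, 134.2]
ee_rot: [0.013, 1.0, -0.0, -0.001]
contact_force: [-0.5, -0.5, -3.0]
gripper_width: 16.7
grasp_force: 60.7
```

```bash
python3 - <<'E'
from h import *
np.set_printoptions(precision=1,suppress=True)
S=arm.get_image('side');T=arm.get_image('top')
cv2.imwrite('pics/c6.png',np.hstack([cv2.resize(S[130:250,220:380],(533,400),interpolation=2),cv2.resize(T[150:270,270:350],(267,400),interpolation=2)]))
go(W(-200,-103,5),90+np.degrees(YA))
E
```

```text
go [ -0.5   2.  160.6] roll -0.1 | pos [402.  -97.6 165.6] base [-200.3 -104.9  165.6] h 88.5 F [ 0.4  0.4 -3.7] w 16.9 gf 60.7 t 9.7 j6 -1.75
```

View pics/c6.png

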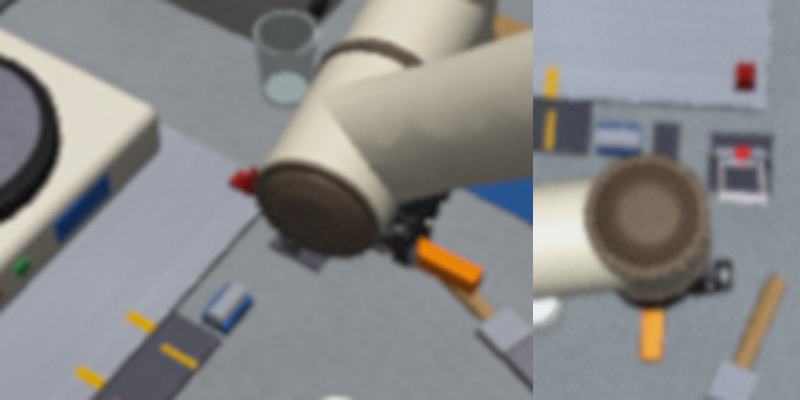

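drive_tool(targets=[[1,0,2,50,0],[1,0,2,100,0],[1,0,2,130,0],[1,0,2,145,0],[1,0,2,155,0],[1,0,2,158,0],[1,0,2,158,0]])

```text
clock: 10.35
position: [402.6, -95.1, -23.1]
ee_rot: [0.012, 1.0, -0.0, -0.0]
contact_force: [0.2, 0.3, -3.7]
gripper_width: 16.7
grasp_force: 60.6
```

```bash
python3 - <<'E'
from h import *
go(W(-110,-103,7),90+np.degrees(YA))
T=arm.get_image('top')
print(proj('top',[W(-50,-103,8),W(-50,-91,8),W(-50,-115,8)]).round(1))
g=T.max(2)
for y in range(176,204): print(y,' '.join('%3d'%v for v in g[y,296:330]))
E
```

```text
go [-89.7  -0.5   0.8] roll -0.0 | pos [402.6 -95.1   7.9] base [-199.7 -102.4    7.9] h 88.6 F [ 0.2  0.3 -3.7] w 16.7 gf 60.6 t 10.3 j6 -1.76
[[309.3 197.3]
 [305.7 197.1]
 [312.9 197.5]]
176 183 183 184 182 183 182 185 182 181 183 183 186 184 182 183 183 183 183 183 184 180 185 183 182 180 182 181 181 181 180 178 179 174 158
177 184 180 182 182 184 182 180 183 181 182 180 184 182 179 181 182 182 183 184 182 181 183 183 183 183 180 181 180 181 180 183 181 178 169
178 180 177 180 181 181 182 182 182 179 181 177 179 180 179 177 182 180 180 179 180 180 181 181 180 182 180 182 183 180 181 181 182 180 177
179 164 164 168 176 181 178 174 173 174 172 171 171 172 171 172 171 173 175 177 173 177 178 180 179 183 177 180 181 179 178 179 179 179 177
180 148 145 150 159 159 157 157 152 151 151 152 150 148 150 151 155 159 163 161 164 163 167 174 174 171 173 173 171 171 170 169 169 171 172
181 135 136 135 139 144 139 137 135 134 132 132 132 127 128 131 136 140 143 143 143 143 147 154 158 151 154 152 151 147 149 150 150 149 151
182 140 140 142 142 143 140 141 140 142 137 142 138 133 132 131 135 13
[... 2309 characters left out ...]

199 151 150 150 146 151 150 148 152 150 138 115  92  85  84  84  93 105 124 142 150 153 153 151 149 149 138 114  84  79 108 140 140 143 146
200 151 150 151 150 148 150 149 150 148 137 110  89  81  80  82  84  99 124 144 150 151 152 149 149 148 140 111  85  81 108 131 121 103 102
201 150 149 146 150 149 153 150 148 149 137 107  86  81  79  82  86 101 126 141 150 151 151 149 150 149 135 107  88  86 107 125 109  87  85
202 149 150 149 148 152 150 150 153 148 134 107  87  82  83  80  87 104 129 142 151 150 150 150 150 147 134 108  86  85 109 126 109  87  81
203 150 149 147 150 150 152 148 152 148 134 104  82  82  80  84  86 103 130 145 151 151 147 149 149 145 134 110  90  87 106 127 111  89  83
```

The blade tip is at row 197.5, columns 306–312, exactly as predicted at base x = -50. I slide it under the deck, well clear of the fulcrum.

drive_tool(targets=[[1,-20,0,0,0],[1,-40,0,0,0],[1,-50,0,0,0],[1,-60,0,0,0],[1,-70,0,0,0],[1,-75,0,0,0],[1,-75,0,0,0]])

```text
clock: 11.1
position: [478.0, -96.1, -22.9]
ee_rot: [0.011, 1.0, 0.0, 0.0]
contact_force: [-0.2, 0.1, -3.4]
gripper_width: 16.7
grasp_force: 60.7
```

drive_tool(targets=[[1,0,0,-5,0],[1,0,0,-10,0],[1,0,0,-15,0],[1,0,0,-20,0],[1,0,0,-20,0]])

```text
clock: 11.6
position: [477.0, -96.2, -2.4]
ee_rot: [0.012, 1.0, 0.0, -0.0]
contact_force: [-0.1, 0.3, -5.7]
gripper_width: 16.7
grasp_force: 59.9
```

drive_tool(targets=[[1,0,0,-6,0],[1,0,0,-12,0],[1,0,0,-18,0],[1,0,0,-24,0],[1,0,0,-30,0],[1,0,0,-30,0]])

```text
clock: 12.2
position: [477.0, -96.1, 27.9]
ee_rot: [0.011, 1.0, 0.0, -0.0]
contact_force: [-1.5, 0.1, -5.5]
gripper_width: 16.8
grasp_force: 58.9
```

drive_tool(targets=[[1,0,0,-5,0],[1,0,0,-10,0],[1,0,0,-15,0],[1,0,0,-15,0]])

```text
clock: 12.6
position: [477.1, -96.3, 42.6]
ee_rot: [0.012, 1.0, 0.0, -0.0]
contact_force: [-2.2, -0.0, -5.8]
gripper_width: 16.6
grasp_force: 58.7
```

```bash
python3 - <<'E'
from h import *
S=arm.get_image('side');T=arm.get_image('top')
cv2.imwrite('pics/raw_s7.png',S);cv2.imwrite('pics/raw_t7.png',T)
go(W(-125,-103,70),90+np.degrees(YA))
# deck edge/keeper moved?
for n,im,box in(('top',T,(325,165,345,180)),('side',S,(285,175,302,192))):
    print(n,[(b[0].round(1),b[1]) for b in blobs(im,(0,150,80),(4,255,255),box)])
# orange handle blobs -> rear end
for n,im in(('top',T),('side',S)):
    print(n,[(b[0].round(1),b[1],cv2.boxPoints(b[2]).round(1).tolist()) for b in blobs(im,(3,150,120),(24,255,255),(250,150,400,290),15)])
E
```

```text
go [-0.5 -1.2  3.2] roll 0.0 | pos [476.9 -96.3  73.2] base [-125.4 -101.8   73.2] h 88.7 F [-1.4  0.2 -4.5] w 16.7 gf 58.9 t 12.7 j6 -1.73
top [(array([333.1, 172.2]), np.int32(14))]
side []
top [(array([252.5, 173.7]), np.int32(15), [[252.0, 170.0], [253.0, 170.0], [253.0, 177.0], [252.0, 177.0]]), (array([275.1, 174.8]), np.int32(17), [[274.0, 171.0], [276.0, 171.0], [276.0, 178.0], [274.0, 178.0]]), (array([306.4, 228. ]), np.int32(81), [[304.0, 221.0], [309.0, 221.0], [309.0, 236.0], [304.0, 236.0]])]
side [(array([330.2, 213.9]), np.int32(102), [[320.1000061035156, 213.1999969482422], [322.5, 207.1999969482422], [340.3999938964844, 214.39999389648438], [338.0, 220.39999389648438]]), (array([262.1, 226.1]), np.int32(18), [[258.3999938964844, 224.89999389648438], [259.6000061035156, 223.10000610351562], [265.6000061035156, 227.10000610351562], [264.3999938964844, 228.89999389648438]]), (array([273.7, 236.6]), np.int32(21), [[268.6000061035156, 234.8000030517578], [269.5, 233.10000610351562], [278.3999938964844, 238.1999969482422], [277.5, 239.89999389648438]]), (array([258.7, 253.5]), np.int32(24), [[253.1999969482422, 251.3000030517578], [254.1999969482422, 249.6999969482422], [263.8999938964844, 255.5], [262.8999938964844, 257.1000061035156]])]
```

```bash
python3 - <<'E'
from h import *
print(B(tri((339.2,217.4),(306.5,236))).round(1))
for th in(15,20,25):
    c,s=np.cos(np.radians(th)),np.sin(np.radians(th)); g=np.array([-125.4,-102,80.7])
    print(th,proj('side',[W(*(g+[-65*c+k*s,0,65*s+k*c])) for k in(-11,11)]).round(1).tolist(),proj('top',[W(*(g+[-65*c+k*s,0,65*s+k*c])) for k in(-11,11)]).round(1).tolist())
E
```

```text
[-192.9 -104.2  104.1]
15 [[338.2, 221.0], [336.9, 216.0]] [[305.9, 235.9], [305.9, 233.2]]
20 [[338.0, 219.8], [336.3, 214.6]] [[305.9, 235.4], [305.9, 232.1]]
25 [[337.8, 218.5], [335.5, 213.1]] [[305.9, 234.8], [306.0, 230.9]]
```

drive_tool(targets=[[1,0,0,1,0],[1,30,0,2,0],[1,60,0,2,0],[1,85,0,2,0],[1,85,0,2,0],[1,85,0,-40,0],[1,85,0,-60,0],[1,85,47,-60,0],[1,85,47,-60,0],[1,85,47,-60,0]])

```text
clock: 13.7
position: [395.3, -46.0, 103.0]
ee_rot: [0.01, 1.0, 0.0, 0.002]
contact_force: [0.5, -0.4, -3.7]
gripper_width: 16.5
grasp_force: 60.2
```

```bash
python3 - <<'E'
from h import *
S=arm.get_image('side');T=arm.get_image('top')
cv2.imwrite('pics/raw_s8.png',S);cv2.imwrite('pics/raw_t8.png',T)
go(W(-165,-55,72+17.5),90+np.degrees(YA))
go(W(-125,-55,72),90+np.degrees(YA))
for n,im in(('top',T),('side',S)):
    print(n,[(b[0].round(1),b[1],cv2.boxPoints(b[2]).round(1).tolist()) for b in blobs(im,(3,150,120),(24,255,255),(285,195,400,290),15)])
p=arm.read_state()['position']+[0,0,31]; g=B(p)+[0,0,7.5]
for th in(15,20,25):
    c,s=np.cos(np.radians(th)),np.sin(np.radians(th))
    pts=[W(*(g+[a*c+k*s,0,-a*s+k*c])) for a,k in((-65,-11),(-65,11),(150,-6))]
    print(th,proj('side',pts).round(1).tolist(),proj('top',pts).round(1).tolist())
g=T.max(2)
x,y=proj('top',[pts[2]])[0].astype(int); print(x,y)
for r in range(y-8,y+12): print(r,' '.join('%3d'%v for v in g[r,x-8:x+9]))
E
```

```text
go [-44.1  -0.3  43.9] roll 0.0 | pos [394.3 -47.2 133.3] base [-209.2  -54.8  133.3] h 88.7 F [ 0.4 -0.6 -4.2] w 16.7 gf 60.2 t 13.8 j6 -1.89
go [-84.1  -0.3  61.4] roll 0.0 | pos [394.3 -47.2 133.3] base [-209.2  -54.8  133.3] h 88.7 F [ 0.4 -0.6 -4.2] w 16.7 gf 60.2 t 13.8 j6 -1.89
top [(array([288. , 252.8]), np.int32(84), [[284.5, 259.79998779296875], [286.1000061035156, 245.5], [291.5, 246.10000610351562], [290.0, 260.3999938964844]])]
side [(array([349.1, 226.8]), np.int32(100), [[339.6000061035156, 226.39999389648438], [342.29998779296875, 220.0], [358.70001220703125, 227.0], [356.0, 233.39999389648438]])]
15 [[356.1, 233.7], [355.0, 228.4], [295.3, 210.9]] [[287.7, 260.5], [287.4, 258.0], [293.4, 195.3]]
20 [[356.0, 232.4], [354.3, 226.9], [296.6, 213.9]] [[287.6, 260.1], [287.4, 256.9], [293.5, 197.5]]
25 [[355.8, 231.0], [353.5, 225.4], [298.1, 217.0]] [[287.5, 259.5], [287.4, 255.7], [293.6, 199.9]]
293 199
191  88  99 124 150 170 176 177 180 175 176 178 179 180 175 178 176 165
192  90 106 126 147 156 165 164 164 167 167 164 168 171 172 172 169 156
193  93 107 129 141 145
[... 572 characters left out ...]
 128 104  92  91  94  97 100 107 127 144 149 152 152
202 118 124 128 130 121 100  88  82  85  83  90 101 125 143 148 148 151
203 117 119 122 121 113  94  86  80  82  84  86 101 126 145 150 151 154
204 109 109 115 115 117 109  93  81  82  85  85 102 128 144 151 152 152
205  96  99 108 112 114 118 109  97  84  85  89 103 130 146 153 151 152
206  85  89  94 102 109 114 112 111 102  91  90 106 129 151 154 152 152
207  85  82  88  90  93  99 108 114 115 107  99 108 131 149 152 153 153
208  86  86  86  85  85  87  97 108 116 118 115 114 130 146 153 151 151
209  89  90  87  83  82  88  90  99 106 116 116 118 126 143 150 151 152
210  94  96  91  92  87  82  85  90  97 111 118 119 122 135 149 148 148
```

drive_tool(targets=[[1,-24,0,25,0],[1,-44,0,40,0],[1,-52,0,45,0],[1,-60,0,49,0],[1,-68,0,53,0],[1,-76,0,57,0],[1,-84,0,60.5,0],[1,-84,0,60.5,0]])

```text
clock: 14.6
position: [478.1, -49.2, 41.3]
ee_rot: [0.012, 1.0, -0.0, -0.0]
contact_force: [0.4, 0.2, -3.5]
gripper_width: 16.5
grasp_force: 60.1
```

```bash
python3 - <<'E'
from h import *
go(W(-115,-55,68),90+np.degrees(YA))
S=arm.get_image('side');T=arm.get_image('top')
cv2.imwrite('pics/c9.png',np.hstack([cv2.resize(S[150:270,220:380],(533,400),interpolation=2),cv2.resize(T[150:270,250:330],(267,400),interpolation=2)]))
E
```

```text
go [-10.3  -0.2   4.3] roll 0.0 | pos [478.1 -49.2  72.3] base [-125.3  -54.8   72.3] h 88.7 F [ 0.4  0.2 -3.5] w 16.5 gf 60.1 t 14.6 j6 -1.83
```

View pics/c9.png

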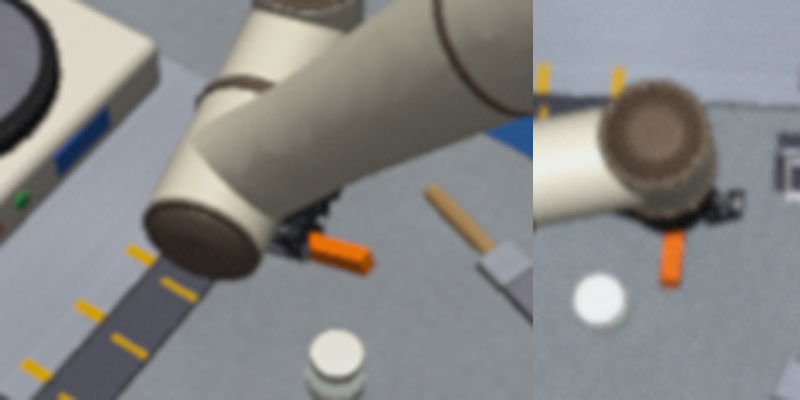

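The handle tilts nose-down, the bar lies over the fulcrum and there is no contact force yet. I push in a little more, then press down.

drive_tool(targets=[[1,-5,0,2,0],[1,-9,0,4,0],[1,-9,0,4,0],[1,-9,0,9,0],[1,-9,0,14,0],[1,-9,0,19,0],[1,-9,0,24,0],[1,-9,0,24,0]])

```text
clock: 15.5
position: [482.6, -49.7, 18.6]
ee_rot: [0.011, 1.0, -0.001, -0.004]
contact_force: [-13.4, 3.7, 15.6]
gripper_width: 16.5
grasp_force: 64.4
```

drive_tool(targets=[[1,0,0,4,0],[1,0,0,8,0],[1,0,0,12,0],[1,0,0,12,0]])

```text
clock: 15.9
position: [479.9, -49.9, 5.8]
ee_rot: [0.011, 1.0, -0.001, -0.006]
contact_force: [-15.6, 5.6, 16.4]
gripper_width: 16.3
grasp_force: 66.1
```

```bash
cat >> h.py <<'E'
def deckz():
    """deck stripe heights from both views"""
    S=arm.get_image('side');T=arm.get_image('top')
    lo,hi=(15,100,110),(32,255,255)
    b=lambda im,box:[x[0].round(1).tolist() for x in blobs(im,lo,hi,box,6)]
    print('T',b(T,(220,160,290,196)),'S',b(S,(215,215,285,280)))
    K=lambda n,im,box:[(x[0].round(1).tolist(),x[1]) for x in blobs(im,(0,120,70),(6,255,255),box,4)]
    print('keeper T',K('top',T,(320,160,345,182)),'S',K('side',S,(280,170,302,192)))
E
python3 - <<'E'
from h import *
go(W(-117,-55,19)); deckz()
E
```

```text
go [-6.8  0.4 17.7] roll 0 | pos [479.9 -49.9  36.8] base [-123.6  -55.4   36.8] h 88.7 F [-15.6   5.6  16.4] w 16.3 gf 66.1 t 15.9 j6 -1.82
T [[229.7, 172.1], [252.3, 172.9], [274.8, 174.2], [230.2, 185.0], [252.7, 183.7]] S [[259.5, 223.4], [246.6, 241.4], [258.6, 253.4], [230.1, 259.1], [242.7, 271.5]]
keeper T [([333.2, 171.3], np.int32(18))] S []
```

drive_tool(targets=[[1,0,0,4,0],[1,0,0,8,0],[1,0,0,12,0],[1,0,0,15,0],[1,0,0,15,0]])

```text
clock: 16.5
position: [479.3, -50.2, -8.7]
ee_rot: [0.011, 1.0, -0.001, -0.007]
contact_force: [-17.9, 4.6, 20.6]
gripper_width: 16.1
grasp_force: 70.0
```

```bash
cat >> h.py <<'E'
def stripe_h():
    # stripe at deck mark y=15,90,165: fixed base x ~15.5 (from first pictures, z=32); solve height from row of the top/side blobs
    S=arm.get_image('side');T=arm.get_image('top')
    for n,im,box in(('top',T,(215,155,290,181)),('side',S,(215,210,285,280))):
        for x in blobs(im,(15,100,110),(32,255,255),box,6):
            best=min(((np.hypot(*(proj(n,[W(15.5,y,z)])[0]-x[0])),y,z) for y in(15,90,165) for z in np.arange(28,62,.5)))
            if best[0]<1.3: print(n,x[0].round(1),'y',best[1],'z',best[2],'err',round(best[0],2))
E
python3 - <<'E'
from h import *
go(W(-117,-55,19)); stripe_h()
E
```

```text
go [-7.1  0.7  3.2] roll 0 | pos [479.3 -50.2  22.3] base [-124.1  -55.7   22.3] h 88.7 F [-17.9   4.6  20.6] w 16.1 gf 70.0 t 16.5 j6 -1.82
top [229.4 170.8] y 165 z 46.5 err 0.14
top [252.1 172. ] y 90 z 47.0 err 0.02
top [274.7 173.5] y 15 z 45.5 err 0.09
side [260.2 222.7] y 15 z 51.5 err 1.17
side [246. 240.] y 90 z 47.5 err 0.11
side [229.6 257.9] y 165 z 47.5 err 0.12
```

drive_tool(targets=[[1,0,0,2,0],[1,0,0,4,0],[1,0,0,5,0],[1,0,0,5,0]])

```text
clock: 17.0
position: [479.4, -50.2, -13.3]
ee_rot: [0.011, 1.0, -0.001, -0.006]
contact_force: [-19.2, 5.8, 23.0]
gripper_width: 16.5
grasp_force: 71.6
```

```bash
python3 - <<'E'
from h import *
go(W(-117,-55,19)); stripe_h()
E
```

```text
go [-7.   0.7 -1.4] roll 0 | pos [479.4 -50.2  17.7] base [-124.   -55.7   17.7] h 88.7 F [-19.2   5.8  23. ] w 16.5 gf 71.6 t 17.0 j6 -1.82
top [229.4 170.8] y 165 z 47.0 err 0.16
top [251.8 172. ] y 90 z 48.0 err 0.27
top [274.5 173.3] y 15 z 48.0 err 0.18
side [260.6 222.5] y 15 z 52.5 err 0.82
side [245.8 239.5] y 90 z 50.5 err 0.16
side [229.6 257.5] y 165 z 49.5 err 0.03
```

drive_tool(targets=[[1,0,0,-2,0],[1,10,0,-3,0],[1,25,0,-3,0],[1,45,0,-3,0],[1,65,0,-3,0],[1,82,0,-3,0],[1,82,0,-3,0],[1,82,0,-50,0],[1,82,0,-100,0],[1,82,0,-145,0],[1,82,0,-145,0]])

```text
clock: 18.2
position: [411.0, -46.4, 137.1]
ee_rot: [0.011, 1.0, 0.002, 0.009]
contact_force: [0.6, 0.5, -3.9]
gripper_width: 16.5
grasp_force: 67.8
```

```bash
python3 - <<'E'
from h import *
go([430,-388,163],87.0); stripe_h()
E
```

```text
go [ -26.2 -341.1    4.5] roll 1.8 | pos [411.  -46.4 168.1] base [-192.5  -53.6  168.1] h 88.8 F [ 0.6  0.5 -3.9] w 16.5 gf 67.8 t 18.2 j6 -1.88
top [229.4 170.8] y 165 z 47.0 err 0.16
top [251.8 172. ] y 90 z 48.0 err 0.27
top [274.5 173.1] y 15 z 50.5 err 0.11
side [261.4 222.9] y 15 z 49.5 err 0.1
side [245.8 239.5] y 90 z 50.5 err 0.16
side [229.6 257.6] y 165 z 49.0 err 0.04
```

drive_tool(targets=[[1,0,-341,0,2],[1,0,-341,0,2],[1,0,-341,0,2],[1,0,-341,0,2],[1,0,-341,0,2],[1,0,-341,0,2],[1,0,-341,0,2],[1,0,-341,0,2],[1,-26,-341,0,2],[1,-26,-341,0,2],[1,-26,-341,0,2]])

```text
clock: 19.4
position: [421.9, -388.0, 127.8]
ee_rot: [0.029, 1.0, 0.001, -0.002]
contact_force: [-0.5, -0.3, -3.2]
gripper_width: 16.8
grasp_force: 67.6
```

```bash
python3 - <<'E'
from h import *
go([430,-388,40],87.0)
S=arm.get_image('side')
print([(b[0].round(1),b[1],cv2.boxPoints(b[2]).round(1).tolist()) for b in blobs(S,(3,150,120),(16,255,255),(330,100,460,200),15)])
E
```

```text
go [ -8.6   0.2 118.8] roll -0.3 | pos [ 421.9 -388.   158.8] base [-173.6 -394.8  158.8] h 86.7 F [-0.5 -0.3 -3.2] w 16.8 gf 67.6 t 19.4 j6 -1.17
[(array([392.8, 147.6]), np.int32(97), [[382.6000061035156, 144.60000610351562], [384.8999938964844, 140.39999389648438], [402.8999938964844, 150.5], [400.6000061035156, 154.6999969482422]])]
```

drive_tool(targets=[[1,-9,0,50,0],[1,-9,0,100,0],[1,-9,0,130,0],[1,-9,0,138,0],[1,-9,0,144,0],[1,-9,0,149,0],[1,-9,0,153,0],[1,-9,0,153,0],[1,-9,0,153,0]])

```text
clock: 20.35
position: [433.8, -390.6, -20.3]
ee_rot: [0.028, 1.0, -0.001, 0.002]
contact_force: [1.7, 0.1, 2.5]
gripper_width: 16.4
grasp_force: 68.5
```

```bash
python3 - <<'E'
from h import *
go([430,-388,5],87.0)
E
```

```text
go [3.9 2.3 5.7] roll -0.3 | pos [ 433.8 -390.6   10.7] base [-161.6 -397.1   10.7] h 86.7 F [1.7 0.1 2.5] w 16.4 gf 68.5 t 20.4 j6 -1.17
```

Still descending onto the mat, so I finish pressing the bar flat and release it.

drive_tool(targets=[[1,0,0,0,0],[1,0,0,1,0],[1,0,0,2,0],[1,0,0,2,0],[1,0,0,2,0]])

```text
clock: 20.85
position: [434.3, -390.7, -22.5]
ee_rot: [0.028, 1.0, -0.002, 0.003]
contact_force: [4.3, 0.6, 7.2]
gripper_width: 16.7
grasp_force: 69.2
```

drive_tool(targets=[[0.4,0,0,0,0],[-0.2,0,0,0,0],[-1,0,0,0,0],[-1,0,0,0,0],[-1,0,0,0,0],[-1,0,0,-40,0],[-1,0,0,-90,0],[-1,0,0,-140,0],[-1,0,0,-140,0]])

```text
clock: 21.75
position: [436.0, -392.5, 123.7]
ee_rot: [0.028, 1.0, -0.004, 0.007]
contact_force: [0.6, 0.4, -0.2]
gripper_width: 85.1
grasp_force: 0.0
```

```bash
python3 - <<'E'
from h import *
np.set_printoptions(precision=1,suppress=True)
T=arm.get_image('top');S=arm.get_image('side')
cv2.imwrite('pics/raw_t10.png',T);cv2.imwrite('pics/raw_s10.png',S)
for n,im,box,z in(('side',S,(330,130,420,200),20),('top',T,(370,180,420,280),25)):
    for b in blobs(im,(3,150,120),(24,255,255),box,15): print(n,b[0],b[1],'len',b[2][1],ray(n,b[0],z))
# shims
for n,im,box in(('top',T,(180,200,260,260)),('side',S,(220,290,310,350))):
    for b in blobs(im,(15,100,110),(32,255,255),box,60): print(n,'brass',b[0],b[1],b[2],B(ray(n,b[0],16)))
    for b in blobs(im,(0,0,0),(179,255,60),box,10): print(n,'black',b[0],b[1],b[2],'z48',ray(n,b[0],48)[:2],'z40',ray(n,b[0],40)[:2],'z32',ray(n,b[0],32)[:2])
    m=im.max(2)<70
go([0,0,0])
E
```

```text
side [380.8 175.7] 103 len (23.25510597229004, 4.024921894073486) [ 405.  -389.5   20. ]
top [396.5 243.5] 125 len (4.702305316925049, 25.29270362854004) [ 405.4 -388.    25. ]
top brass [189.9 222.1] 180 ((188.55384826660156, 223.03076171875), (13.147680282592773, 17.861000061035156), 29.744882583618164) [-158.6  284.    16. ]
top brass [220.1 226.1] 193 ((219.5946044921875, 226.93243408203125), (13.31631851196289, 18.083887100219727), 9.462322235107422) [-165.8  183.2   16. ]
top black [184.3 225.7] 32 ((184.4000244140625, 225.7000274658203), (4.0249223709106445, 7.155416965484619), 26.56505012512207) z48 [435.6 297.7] z40 [436.7 300.1] z32 [437.9 302.4]
top black [217.7 230.8] 29 ((217.5, 231.0), (8.0, 3.0), 90.0) z48 [422.8 189.4] z40 [423.9 191.2] z32 [425. 193.]
side brass [274.6 301.7] 242 ((275.9400329589844, 301.58001708984375), (21.000001907348633, 15.800000190734863), 36.869895935058594) [-166.1  190.2   16. ]
side brass [250.3 329.8] 291 ((250.9000244140625, 330.3000183105469), (21.913463592529297, 16.54690170288086), 63.43495178222656) [-161.   290.8   16. ]
side black [279.6 301.5] 51 ((279.4999694824219, 301.5), (11.371355056762695, 4.714951515197754), 33.6900634765625) z48 [421.7 199.6] z40 [424.2 196.8] z32 [426.7 194. ]
side black [226.6 302.8] 12 ((226.70489501953125, 302.7458801269531), (1.2803690433502197, 8.578472137451172), 50.19443130493164) z48 [540.7 280.5] z40 [544.1 278.3] z32 [547.5 276.2]
side black [250.9 329.5] 15 ((250.80001831054688, 329.60003662109375), (7.155416965484619, 1.7888542413711548), 63.43495178222656) z48 [439.2 303.6] z40 [441.9 301.6] z32 [444.5 299.6]
side black [254.2 336.1] 11 ((254.0, 336.0), (4.0, 2.0), 90.0) z48 [421.5 312.7] z40 [424.  310.8] z32 [426.5 308.9]
go [454.7 364.  146.3] roll 0 | pos [ 432.2 -389.6  148.1] base [-163.2 -396.2  148.1] h 86.7 F [-0.6  0.5 -0.1] w 85.5 gf 0.0 t 21.9 j6 -1.17
```

The bar lies flat, with its grip at about (428,-389). One shim was knocked 40 mm forward and its tab is now at (426,193). The other shim's tab is at (437.5,303). I go to the first.

```bash
python3 - <<'E'
from h import *
go([426,193.5,120],82)
E
```

```text
go [ 40.3 581.8  27.4] roll 4.7 | pos [ 432.2 -389.6  148.1] base [-163.2 -396.2  148.1] h 86.7 F [-0.6  0.5 -0.1] w 85.5 gf 0.0 t 21.9 j6 -1.17
```

drive_tool(targets=[[-1,40,582,10,5],[-1,40,582,10,5],[-1,40,582,10,5],[-1,40,582,10,5],[-1,40,582,10,5],[-1,40,582,10,5],[-1,40,582,10,5],[-1,40,582,10,5],[-1,40,582,10,5],[-1,40,582,10,5],[-1,40,582,10,5],[-1,40,582,10,5]])

```text
clock: 23.05
position: [424.2, 196.0, 104.1]
ee_rot: [0.071, 0.997, -0.001, -0.001]
contact_force: [0.5, -0.1, -1.1]
gripper_width: 85.3
grasp_force: 0.0
```

```bash
python3 - <<'E'
from h import *
np.set_printoptions(precision=1,suppress=True)
S=arm.get_image('side');T=arm.get_image('top')
for n,im,box in(('side',S,(220,280,310,350)),('top',T,(180,200,260,260))):
    for b in blobs(im,(15,100,110),(32,255,255),box,60): print(n,'brass',b[0],b[1])
    for b in blobs(im,(0,0,0),(179,255,60),box,10): print(n,'black',b[0],b[1],'z32',ray(n,b[0],32)[:2])
go([426,193.5,21],82)
E
```

```text
side brass [250.3 329.8] 290
side black [254.5 288.3] 66 z32 [509.3 199.8]
side black [226.9 302.5] 14 z32 [547.3 275.2]
side black [286.8 320.6] 458 z32 [378.7 228.3]
side black [252.2 332.3] 30 z32 [437.  303.7]
top black [208.  223.1] 378 z32 [449.2 226.4]
go [ -1.6  -3.1 114. ] roll -0.0 | pos [425.  196.9 135. ] base [-184.2  190.   135. ] h 82.0 F [-0.1 -0.8 -0.6] w 85.3 gf 0.0 t 23.1 j6 -2.49
```

drive_tool(targets=[[-1,-2,-3,50,0],[-1,-2,-3,85,0],[-1,-2,-3,105,0],[-1,-2,-3,114,0],[-1,-2,-3,114,0],[1,-2,-3,114,0],[1,-2,-3,114,0],[1,-2,-3,114,0],[1,-2,-3,114,0],[1,-2,-3,114,0],[1,-2,-3,114,0],[1,-2,-3,114,0]])

```text
clock: 24.35
position: [427.5, 191.1, -7.7]
ee_rot: [0.072, 0.997, 0.0, 0.001]
contact_force: [-0.7, 0.7, 5.7]
gripper_width: 11.1
grasp_force: 59.3
```

drive_tool(targets=[[1,0,0,-20,0],[1,0,0,-60,0],[1,0,0,-80,0],[1,0,0,-80,0]])

```text
clock: 24.75
position: [428.4, 191.9, 74.1]
ee_rot: [0.072, 0.997, 0.002, 0.002]
contact_force: [-0.6, -0.1, -1.7]
gripper_width: 10.9
grasp_force: 58.8
```

```bash
python3 - <<'E'
from h import *
go(W(-90,15,100),90+np.degrees(YA))
E
```

```text
go [-110.6 -157.9    4.8] roll -7.0 | pos [428.4 191.9 105.1] base [-180.7  185.1  105.1] h 81.7 F [-0.6 -0.1 -1.7] w 10.9 gf 58.8 t 24.8 j6 -2.48
```

drive_tool(targets=[[1,-111,-158,0,-7],[1,-111,-158,0,-7],[1,-111,-158,0,-7],[1,-111,-158,0,-7],[1,-111,-158,0,-7],[1,-111,-158,0,-7],[1,-111,-158,0,-7]])

```text
clock: 25.45
position: [512.8, 18.4, 70.5]
ee_rot: [0.011, 1.0, -0.0, -0.001]
contact_force: [-0.5, -0.2, -1.6]
gripper_width: 11.0
grasp_force: 59.0
```

```bash
python3 - <<'E'
from h import *
go(W(-80,15,35),90+np.degrees(YA))
S=arm.get_image('side');T=arm.get_image('top')
cv2.imwrite('pics/c11.png',np.hstack([cv2.resize(S[190:310,200:360],(533,400),interpolation=2),cv2.resize(T[150:270,220:300],(267,400),interpolation=2)]))
for n,im in(('side',S),('top',T)):
    for b in blobs(im,(15,100,110),(32,255,255),(220,190,310,280),40): print(n,'brass',b[0],b[1],b[2],B(ray(n,b[0],90)))
E
```

```text
go [-12.4   1.3  66.5] roll 0.0 | pos [512.8  18.4 101.5] base [-92.3  13.7 101.5] h 88.7 F [-0.5 -0.2 -1.6] w 11.0 gf 59.0 t 25.4 j6 -1.95
side brass [285.40789474 233.88157895] 76 ((285.1095886230469, 234.04110717773438), (14.279020309448242, 6.086139678955078), 20.556047439575195) [-88.03622794  27.01046825  90.        ]
```

View pics/c11.png

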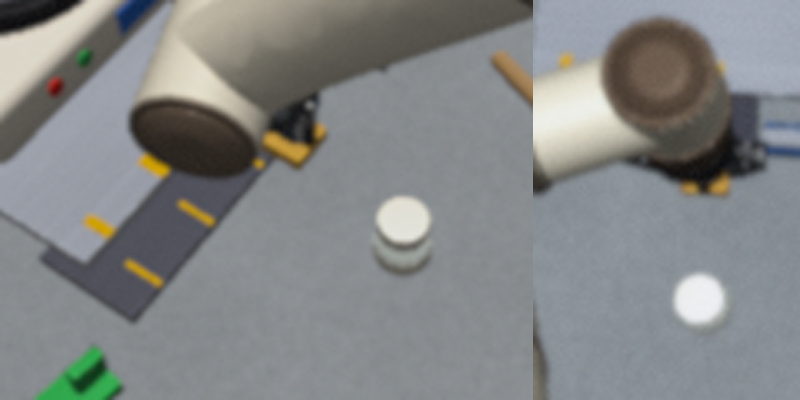

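The shim is held level and square to the base. I lower it to just above the sill and slide it in.

drive_tool(targets=[[1,-12,1,30,0],[1,-12,1,55,0],[1,-12,1,67,0],[1,-12,1,67,0],[1,-32,1,67,0],[1,-47,1,67,0],[1,-57,1,67,0],[1,-65,1,67,0],[1,-69,1,67,0],[1,-69,1,67,0]])

```text
clock: 26.55
position: [583.1, 17.6, 4.7]
ee_rot: [0.012, 1.0, 0.0, 0.0]
contact_force: [0.1, -0.1, -1.3]
gripper_width: 10.7
grasp_force: 59.3
```

```bash
python3 -c "
from h import *
go(W(-17,15,33),90+np.degrees(YA))"
```

```text
go [-4.9  0.5  2.7] roll 0.0 | pos [583.1  17.6  35.7] base [-21.9  14.5  35.7] h 88.7 F [ 0.1 -0.1 -1.3] w 10.7 gf 59.3 t 26.6 j6 -1.9
```

Lower until it touches the sill, then push gently to the edge.

drive_tool(targets=[[1,0,0,1.5,0],[1,0,0,3,0],[1,0,0,3,0]])

```text
clock: 26.85
position: [582.5, 17.6, 2.3]
ee_rot: [0.011, 1.0, -0.0, -0.0]
contact_force: [-2.0, 0.4, 4.8]
gripper_width: 10.6
grasp_force: 60.2
```

drive_tool(targets=[[1,-2,0,0,0],[1,-4,0,0,0],[1,-5,0,0,0],[1,-5,0,0,0]])

```text
clock: 27.25
position: [586.1, 17.0, 2.2]
ee_rot: [0.011, 1.0, -0.001, -0.002]
contact_force: [-4.6, 0.4, 7.9]
gripper_width: 11.0
grasp_force: 60.5
```

drive_tool(targets=[[1,-1.5,0,-0.5,0],[1,-3,0,-0.5,0],[1,-3,0,-0.5,0]])

```text
clock: 27.55
position: [590.4, 17.3, 2.3]
ee_rot: [0.012, 1.0, -0.0, -0.001]
contact_force: [-3.8, -0.1, 5.8]
gripper_width: 10.9
grasp_force: 60.4
```

drive_tool(targets=[[1,-1.5,0,0,0],[1,-3,0,0,0],[1,-3,0,0,0]])

```text
clock: 27.85
position: [590.3, 17.2, 2.2]
ee_rot: [0.012, 1.0, -0.001, -0.004]
contact_force: [-9.8, 2.3, 10.8]
gripper_width: 11.1
grasp_force: 61.2
```

drive_tool(targets=[[1,2,0,-0.5,0],[1,2,0,-0.5,0],[0.4,2,0,-0.5,0],[-1,2,0,-0.5,0],[-1,2,0,-0.5,0],[-1,2,0,-0.5,0],[-1,2,0,-0.5,0],[-1,2,0,-40,0],[-1,2,0,-90,0],[-1,-2,0,-130,0],[-1,-2,0,-130,0]])

```text
clock: 28.95
position: [601.0, 18.0, 139.4]
ee_rot: [0.011, 1.0, 0.001, 0.007]
contact_force: [0.6, -0.2, 0.3]
gripper_width: 85.6
grasp_force: 0.0
```

```bash
python3 - <<'E'
from h import *
go([437.5,303,130],61.5)
E
```

```text
go [170.2 281.3  38.6] roll 27.3 | pos [601.   18.  170.4] base [ -4.1  15.3 170.4] h 88.8 F [ 0.6 -0.2  0.3] w 85.6 gf 0.0 t 28.9 j6 -1.89
```

drive_tool(targets=[[-1,170,281,20,27],[-1,170,281,20,27],[-1,170,281,20,27],[-1,170,281,20,27],[-1,170,281,20,27],[-1,170,281,20,27],[-1,170,281,20,27],[-1,170,281,20,27],[-1,170,281,20,27],[-1,170,281,20,27]])

```text
clock: 29.95
position: [432.6, 301.5, 111.9]
ee_rot: [0.245, 0.97, -0.0, -0.0]
contact_force: [0.4, -0.4, 0.2]
gripper_width: 85.6
grasp_force: 0.0
```

```bash
python3 - <<'E'
from h import *
np.set_printoptions(precision=1,suppress=True)
S=arm.get_image('side');T=arm.get_image('top')
cv2.imwrite('pics/raw_s12.png',S);cv2.imwrite('pics/raw_t12.png',T)
for n,im,box in(('side',S,(220,290,310,350)),('top',T,(170,190,260,260))):
    for b in blobs(im,(15,100,110),(32,255,255),box,40): print(n,'brass',b[0],b[1],b[2],ray(n,b[0],16))
    for b in blobs(im,(0,0,0),(179,255,60),box,10): print(n,'black',b[0],b[1],'z32',ray(n,b[0],32)[:2])
# placed shim: black tab near (base -16,15,42), brass hidden
for n,im in(('side',S),('top',T)):
    u=proj(n,[W(-16,15,42)])[0].astype(int); bx=(u[0]-14,u[1]-14,u[0]+14,u[1]+14)
    for b in blobs(im,(0,0,0),(179,255,50),bx,6): print(n,'placed tab',b[0],b[1],B(ray(n,b[0],45)))
    for b in blobs(im,(15,100,110),(32,255,255),bx,6): print(n,'placed brass',b[0],b[1],B(ray(n,b[0],26)))
go([437.5,303,21],61.5)
E
```

```text
side black [220.8 315.1] 37 z32 [537.4 312.1]
top brass [190.6 220.6] 147 ((188.67648315429688, 222.7058868408203), (13.205390930175781, 17.32135772705078), 30.963756561279297) [457.7 288.3  16. ]
top black [173.2 218.7] 106 z32 [459.7 341.1]
top black [185.1 227.7] 59 z32 [431.5 299.5]
side placed tab [269.4 228.3] 51 [-15.3  15.1  45. ]
side placed brass [261.1 222.8] 28 [28.7  3.4 26. ]
side placed brass [268.2 234.9] 98 [-18.4  27.2  26. ]
side placed brass [275.8 230. ] 13 [-26.9  -0.8  26. ]
top placed tab [274.3 183.3] 9 [-18.1  13.9  45. ]
top placed brass [271.9 179.4] 80 [-0.4 25.  26. ]
top placed brass [278.2 185.5] 79 [-20.    2.5  26. ]
go [ -3.1   3.9 122. ] roll 0.1 | pos [433.  301.1 143. ] base [-178.7  294.4  143. ] h 61.6 F [-0.4  0.2  0.5] w 85.2 gf 0.0 t 30.1 j6 -2.98
```

drive_tool(targets=[[-1,-3,4,50,0],[-1,-3,4,90,0],[-1,-3,4,112,0],[-1,-3,4,121,0],[-1,-3,4,121,0],[1,-3,4,121,0],[1,-3,4,121,0],[1,-3,4,121,0],[1,-3,4,121,0],[1,-3,4,121,0],[1,-3,4,121,0],[1,-3,4,121,0]])

```text
clock: 31.25
position: [437.3, 304.8, -8.2]
ee_rot: [0.244, 0.97, 0.001, 0.0]
contact_force: [-1.1, -0.0, 5.2]
gripper_width: 10.7
grasp_force: 60.5
```

drive_tool(targets=[[1,0,0,-20,0],[1,0,0,-60,0],[1,0,0,-80,0],[1,0,0,-80,0]])

```text
clock: 31.65
position: [438.3, 305.8, 73.8]
ee_rot: [0.244, 0.97, 0.003, 0.001]
contact_force: [-0.2, -0.2, -1.5]
gripper_width: 11.1
grasp_force: 59.6
```

```bash
python3 - <<'E'
from h import *
go(W(-92,165,102),90+np.degrees(YA))
E
```

```text
go [-133.4  -82.7    2.4] roll -27.0 | pos [438.3 305.8 104.8] base [-173.5  299.2  104.8] h 61.7 F [-0.2 -0.2 -1.5] w 11.1 gf 59.6 t 31.6 j6 -2.98
```

drive_tool(targets=[[1,-133,-83,0,-27],[1,-133,-83,0,-27],[1,-133,-83,0,-27],[1,-133,-83,0,-27],[1,-133,-83,0,-27],[1,-133,-83,0,-27],[1,-133,-83,0,-27]])

```text
clock: 32.35
position: [513.9, 168.4, 70.2]
ee_rot: [0.011, 1.0, -0.0, -0.001]
contact_force: [-0.4, 0.9, -1.1]
gripper_width: 10.6
grasp_force: 59.6
```

```bash
python3 - <<'E'
from h import *
np.set_printoptions(precision=1,suppress=True)
go(W(-80,165,35),90+np.degrees(YA))
S=arm.get_image('side')
u=proj('side',[W(-92,165,90)])[0].astype(int); print(u)
for b in blobs(S,(15,100,110),(32,255,255),(u[0]-20,u[1]-20,u[0]+20,u[1]+20),20): print('brass',b[0],b[1],b[2])
E
```

```text
go [-14.8   1.4  66.2] roll 0.0 | pos [513.9 168.4 101.2] base [-94.7 163.6 101.2] h 88.7 F [-0.4  0.9 -1.1] w 10.6 gf 59.6 t 32.4 j6 -2.21
[256 269]
```

drive_tool(targets=[[1,-15,1,30,0],[1,-15,1,55,0],[1,-15,1,66,0],[1,-15,1,66,0],[1,-35,1,66,0],[1,-50,1,66,0],[1,-60,1,66,0],[1,-68,1,66,0],[1,-72,1,66,0],[1,-72,1,66,0]])

```text
clock: 33.4
position: [586.9, 167.5, 5.3]
ee_rot: [0.012, 1.0, 0.0, 0.0]
contact_force: [0.7, 0.1, -1.0]
gripper_width: 10.8
grasp_force: 59.6
```

drive_tool(targets=[[1,0,0,1.5,0],[1,0,0,3,0],[1,0,0,3,0]])

```text
clock: 33.7
position: [586.3, 167.4, 2.0]
ee_rot: [0.011, 1.0, -0.0, -0.0]
contact_force: [-0.1, -0.1, -1.7]
gripper_width: 11.2
grasp_force: 59.7
```

drive_tool(targets=[[1,-2,0,0,0],[1,-4,0,0,0],[1,-6,0,0,0],[1,-7,0,0,0],[1,-7,0,0,0]])

```text
clock: 34.2
position: [591.7, 167.1, 1.9]
ee_rot: [0.012, 1.0, -0.0, -0.002]
contact_force: [-6.2, 1.7, 1.9]
gripper_width: 10.9
grasp_force: 60.2
```

```bash
python3 -c "
from h import *
go(W(-16,165,33),90+np.degrees(YA))"
```

```text
go [-0.8  0.9 -0.1] roll 0.0 | pos [591.7 167.1  32.9] base [-16.8 164.1  32.9] h 88.7 F [-6.2  1.7  1.9] w 10.9 gf 60.2 t 34.2 j6 -2.13
```

drive_tool(targets=[[1,1,0,1.5,0],[1,1,0,2.5,0],[1,-1,0,2.5,0],[1,-2,0,2.5,0],[1,-2,0,2.5,0]])

```text
clock: 34.7
position: [591.7, 167.0, 1.8]
ee_rot: [0.011, 1.0, -0.001, -0.004]
contact_force: [-16.6, 3.3, 17.6]
gripper_width: 11.0
grasp_force: 62.4
```

drive_tool(targets=[[1,2,0,-0.5,0],[1,2,0,-0.5,0],[0.4,2,0,-0.5,0],[-1,2,0,-0.5,0],[-1,2,0,-0.5,0],[-1,2,0,-0.5,0],[-1,2,0,-0.5,0],[-1,2,0,-40,0],[-1,2,0,-90,0],[-1,2,0,-90,0]])

```text
clock: 35.7
position: [598.9, 169.2, 97.3]
ee_rot: [0.011, 1.0, 0.003, 0.007]
contact_force: [0.9, 0.4, 0.5]
gripper_width: 85.3
grasp_force: 0.0
```

```bash
python3 - <<'E'
from h import *
np.set_printoptions(precision=1,suppress=True)
go(W(30,90,120),90+np.degrees(YA))
E
```

```text
go [-39.4 -76.6   8.4] roll 0.1 | pos [598.9 169.2 128.3] base [ -9.7 166.4 128.3] h 88.8 F [0.9 0.4 0.5] w 85.3 gf 0.0 t 35.7 j6 -2.13
```

drive_tool(targets=[[1,-30,-77,0,0],[1,-35,-77,0,0],[1,-35,-77,0,0],[1,-35,-77,30,0],[1,-35,-77,60,0],[1,-35,-77,70,0],[1,-35,-77,70,0]])

```text
clock: 36.4
position: [626.0, 89.5, 18.3]
ee_rot: [0.011, 1.0, -0.001, -0.001]
contact_force: [-0.1, 0.5, -0.6]
gripper_width: 0.0
grasp_force: 0.0
```

```bash
python3 - <<'E'
from h import *
np.set_printoptions(precision=1,suppress=True)
S=arm.get_image('side');T=arm.get_image('top')
for y in(15,165):
  for n,im in(('side',S),('top',T)):
    u=proj(n,[W(-16,y,42)])[0].astype(int); bx=(u[0]-12,u[1]-12,u[0]+12,u[1]+12)
    for b in blobs(im,(0,0,0),(179,255,50),bx,6): print(y,n,'tab',b[0],b[1],B(ray(n,b[0],45)))
go(W(30,90,40),90+np.degrees(YA))
E
```

```text
15 side tab [269.5 228.4] 50 [-15.9  15.3  45. ]
165 side tab [238.1 264. ] 44 [-16.8 165.9  45. ]
165 top tab [229.2 180.7] 22 [-18. 163.  45.]
go [-9.   2.  11.3] roll 0.1 | pos [627.7  90.1  51.3] base [20.9 88.  51.3] h 88.7 F [ 1.  -0.5  0.4] w 0.2 gf 0.0 t 36.5 j6 -1.99
```

Both shims are in place at marks 15 and 165. I push the deck down onto them.

drive_tool(targets=[[1,0,0,3,0],[1,0,0,6,0],[1,0,0,9,0],[1,0,0,11,0],[1,0,0,12,0],[1,0,0,12,0]])

```text
clock: 37.1
position: [627.6, 90.1, 9.7]
ee_rot: [0.011, 1.0, 0.0, 0.001]
contact_force: [-2.9, 0.9, 6.1]
gripper_width: -0.1
grasp_force: 3.4
```

drive_tool(targets=[[1,0,0,1,0],[1,0,0,2,0],[1,0,0,3,0],[1,0,0,3,0]])

```text
clock: 37.5
position: [627.6, 90.1, 7.1]
ee_rot: [0.011, 1.0, 0.0, 0.001]
contact_force: [-4.1, 1.4, 8.3]
gripper_width: -0.0
grasp_force: 4.3
```

drive_tool(targets=[[1,0,0,1,0],[1,0,0,2,0],[1,0,0,3,0],[1,0,0,3,0]])

```text
clock: 37.9
position: [627.6, 90.1, 7.0]
ee_rot: [0.011, 1.0, 0.0, 0.001]
contact_force: [-8.6, 1.6, 21.8]
gripper_width: 0.3
grasp_force: 10.8
```

drive_tool(targets=[[1,0,0,1,0],[1,0,0,2,0],[1,0,0,2,0]])

```text
clock: 38.2
position: [627.6, 90.1, 6.8]
ee_rot: [0.01, 1.0, -0.0, 0.002]
contact_force: [-11.4, 1.6, 30.8]
gripper_width: -0.0
grasp_force: 15.1
```

drive_tool(targets=[[1,0,0,-30,0],[1,0,0,-80,0],[1,0,0,-130,0],[1,0,0,-160,0],[1,0,0,-160,0]])

```text
clock: 38.7
position: [630.4, 90.4, 166.7]
ee_rot: [0.011, 1.0, 0.002, 0.006]
contact_force: [1.3, 1.0, 0.4]
gripper_width: -0.3
grasp_force: 0.0
```

```bash
python3 - <<'E'
from h import *
np.set_printoptions(precision=1,suppress=True)
print('loop end',B(tri((331.5,183),(332.5,208.7))),'lever tip',B(tri((315.8,183.5),(332.8,195.7))))
for L in(-.2,0,.2,.4):
    ax=np.array([-45,26.])+18*np.array([-np.sin(L+.61),np.cos(L+.61)])
    tip=np.array([-45,26.])+76*np.array([-np.sin(L),np.cos(L)])
    end=ax+96*np.array([np.sin(-.35-L),np.cos(-.35-L)])
    print(L,tip,end,[proj(n,[W(tip[0],-178,tip[1]),W(end[0],-178,end[1])]).round(1).tolist() for n in('side','top')])
stripe_h()
go(W(-60,-178,200),90+np.degrees(YA))
E
```

```text
loop end [-112.4 -179.5  138.8] lever tip [ -60.  -178.4  101.1]
-0.2 [-29.9 100.5] [-66.5 137.4] [[[308.3, 179.8], [318.0, 177.0]], [[333.1, 186.2], [332.9, 194.8]]]
0 [-45. 102.] [-88.2 130.9] [[[312.2, 181.5], [323.7, 181.3]], [[332.8, 190.7], [332.5, 202.2]]]
0.2 [-60.1 100.5] [-108.2  120.3] [[[316.1, 183.8], [329.0, 186.3]], [[332.6, 195.5], [332.0, 209.2]]]
0.4 [-74.6  96. ] [-125.7  105.8] [[[319.8, 186.7], [333.5, 191.7]], [[332.3, 200.2], [331.6, 215.6]]]
top [229.9 171.3] y 165 z 40.0 err 0.05
top [252.4 173. ] y 90 z 36.5 err 0.2
top [275.  173.5] y 15 z 44.0 err 0.18
side [261.2 224.8] y 15 z 40.0 err 0.5
side [246.4 241.7] y 90 z 38.5 err 0.08
side [229.3 259.1] y 165 z 41.5 err 0.68
go [  80.3 -265.6   -8.9] roll 0.0 | pos [627.   89.7 191.6] base [ 20.2  87.6 191.6] h 88.7 F [-0.2  0.6 -1.1] w 0.0 gf 0.0 t 38.8 j6 -1.99
```

```bash
python3 -c "
from h import *
go(W(-150,-178,190),90+np.degrees(YA))"
```

```text
go [ 170.3 -265.6    0.9] roll 0.0 | pos [627.   89.7 191.6] base [ 20.2  87.6 191.6] h 88.7 F [-0.2  0.6 -1.1] w 0.0 gf 0.0 t 38.8 j6 -1.99
```

drive_tool(targets=[[1,170,-265,0,0],[1,170,-265,0,0],[1,170,-265,0,0],[1,170,-265,0,0],[1,170,-265,0,0],[1,170,-265,0,0],[1,170,-265,0,0],[1,170,-265,0,0],[1,170,-265,40,0],[1,170,-265,80,0],[1,170,-265,80,0]])

```text
clock: 39.9
position: [446.7, -170.2, 74.4]
ee_rot: [0.012, 1.0, 0.001, -0.006]
contact_force: [-0.2, -0.5, -0.3]
gripper_width: -0.5
grasp_force: 0.0
```

```bash
python3 -c "
from h import *
go(W(-150,-178,108),90+np.degrees(YA))"
```

```text
go [-3.8 -1.5 -2.6] roll 0.0 | pos [ 446.7 -170.2  105.4] base [-153.8 -176.5  105.4] h 88.7 F [-0.2 -0.5 -0.3] w -0.5 gf 0.0 t 39.9 j6 -1.57
```

drive_tool(targets=[[1,-15,-1.5,-4,0],[1,-30,-1.5,-4,0],[1,-42,-1.5,-4,0],[1,-54,-1.5,-4,0],[1,-66,-1.5,-4,0],[1,-78,-1.5,-4,0],[1,-90,-1.5,-4,0],[1,-100,-1.5,-4,0],[1,-110,-1.5,-4,0],[1,-118,-1.5,-4,0],[1,-125,-1.5,-4,0],[1,-125,-1.5,-4,0]])

```text
clock: 41.1
position: [576.7, -176.0, 83.5]
ee_rot: [0.011, 1.0, -0.0, 0.0]
contact_force: [0.5, -0.4, 0.4]
gripper_width: -0.4
grasp_force: 0.0
```

```bash
python3 -c "
from h import *
go(W(-150,-178,108),90+np.degrees(YA))"
```

```text
go [126.2   1.2   6.4] roll 0.0 | pos [ 576.7 -176.   114.5] base [ -23.8 -179.2  114.5] h 88.7 F [ 0.5 -0.4  0.4] w -0.4 gf 0.0 t 41.1 j6 -1.57
```

drive_tool(targets=[[1,0,0,-50,0],[1,40,60,-100,0],[1,80,160,-100,0],[1,80,250,-100,0],[1,80,250,-100,0],[1,80,250,-100,0],[1,80,250,-100,0],[1,80,250,-100,0],[1,80,250,-100,0]])

```text
clock: 42.0
position: [501.1, 76.1, 183.7]
ee_rot: [0.011, 1.0, 0.0, -0.0]
contact_force: [-0.4, 0.2, 0.2]
gripper_width: 0.1
grasp_force: 0.0
```

```bash
python3 - <<'E'
from h import *
S=arm.get_image('side');T=arm.get_image('top')
cv2.imwrite('pics/raw_s13.png',S)
u=proj('side',[W(-10,-178,60)])[0].astype(int); v=proj('top',[W(-10,-178,60)])[0].astype(int); print(u,v)
a=S[u[1]-30:u[1]+30,u[0]-30:u[0]+30];b=T[v[1]-30:v[1]+30,v[0]-30:v[0]+30]
cv2.imwrite('pics/c13.png',np.hstack([cv2.resize(q,(400,400),interpolation=2) for q in(a,b)]))
E
```

```text
[303 185] [332 183]
```

View pics/c13.png

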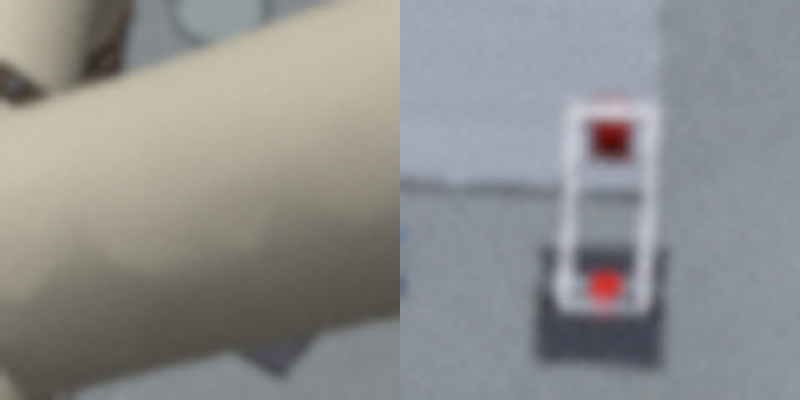

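The loop now lies round the red keeper, with its cross bar behind the post at crop (612,108). The lever is still up, its tip at (603,287). I go behind the lever.

```bash
python3 -c "
from h import *
go(W(-20,-178,200),90+np.degrees(YA))"
```

```text
go [ -85.1 -247.9   14.5] roll -0.0 | pos [501.3  75.  214.4] base [-105.    70.   214.4] h 88.6 F [ 0.2  0.5 -0.4] w -0.0 gf 0.0 t 42.1 j6 -2.06
```

drive_tool(targets=[[1,-85,-248,0,0],[1,-85,-248,0,0],[1,-85,-248,0,0],[1,-85,-248,0,0],[1,-85,-248,0,0],[1,-85,-248,0,0],[1,-85,-248,0,0],[1,-85,-248,0,0],[1,-85,-248,50,0],[1,-85,-248,100,0],[1,-85,-248,130,0],[1,-85,-248,130,0]])

```text
clock: 43.3
position: [576.7, -172.3, 49.1]
ee_rot: [0.011, 1.0, 0.001, -0.005]
contact_force: [0.2, 0.5, 0.3]
gripper_width: -0.2
grasp_force: 0.0
```

```bash
python3 -c "
from h import *
go(W(-42,-178,84),90+np.degrees(YA));go(W(-74,-178,69))"
```

```text
go [18.1 -2.5 -3.7] roll 0.1 | pos [ 576.7 -172.3   80.1] base [ -23.9 -175.5   80.1] h 88.7 F [0.2 0.5 0.3] w -0.2 gf 0.0 t 43.3 j6 -1.57
go [50.  -2.5 11.7] roll 0 | pos [ 576.7 -172.3   80.1] base [ -23.9 -175.5   80.1] h 88.7 F [0.2 0.5 0.3] w -0.2 gf 0.0 t 43.3 j6 -1.57
```

drive_tool(targets=[[1,8,0,0,0],[1,16,0,0,0],[1,22,0,0,0],[1,28,0,1,0],[1,34,0,3,0],[1,39,0,5,0],[1,44,0,8,0],[1,49,0,11,0],[1,54,0,15,0],[1,54,0,15,0]])

```text
clock: 44.3
position: [524.7, -172.7, 37.2]
ee_rot: [0.012, 1.0, 0.0, -0.002]
contact_force: [0.2, 0.3, 0.1]
gripper_width: 0.1
grasp_force: 0.0
```

```bash
python3 -c "
from h import *
go(W(-87,-178,55));go(W(-98,-178,34))"
```

```text
go [11.1 -0.9 13.3] roll 0 | pos [ 524.7 -172.7   68.2] base [ -75.9 -177.1   68.2] h 88.6 F [0.2 0.3 0.1] w 0.1 gf 0.0 t 44.3 j6 -1.57
go [22.  -0.9 34.3] roll 0 | pos [ 524.7 -172.7   68.2] base [ -75.9 -177.1   68.2] h 88.6 F [0.2 0.3 0.1] w 0.1 gf 0.0 t 44.3 j6 -1.57
```

drive_tool(targets=[[1,5,0,4,0],[1,9,0,9,0],[1,13,0,13,0],[1,17,0,17,0],[1,19,0,21,0],[1,21,0,25,0],[1,22,0,25,0]])

```text
clock: 45.0
position: [502.4, -172.1, 12.3]
ee_rot: [0.012, 1.0, 0.0, -0.002]
contact_force: [0.9, 0.9, 0.2]
gripper_width: -0.0
grasp_force: 0.3
```

drive_tool(targets=[[1,2,0,3,0],[1,4,0,6,0],[1,6,0,9,0],[1,6,0,9,0]])

```text
clock: 45.4
position: [499.5, -172.2, 5.6]
ee_rot: [0.011, 1.0, -0.0, 0.001]
contact_force: [0.2, 0.6, 6.9]
gripper_width: 0.1
grasp_force: 3.6
```

```bash
python3 - <<'E'
from h import *
go(W(-104,-178,34))
E
```

```text
go [ 3.  -0.7  2.6] roll 0 | pos [ 499.5 -172.2   36.6] base [-101.  -177.3   36.6] h 88.7 F [0.2 0.6 6.9] w 0.1 gf 3.6 t 45.4 j6 -1.57
```

drive_tool(targets=[[1,2,0,1,0],[1,4,0,2,0],[1,4,0,3,0],[1,4,0,3,0]])

```text
clock: 45.8
position: [499.8, -172.3, 5.4]
ee_rot: [0.01, 1.0, -0.001, 0.005]
contact_force: [1.6, 3.1, 17.6]
gripper_width: -0.1
grasp_force: 9.1
```

drive_tool(targets=[[1,0,0,1,0],[1,0,0,2,0],[1,0,0,2,0]])

```text
clock: 46.1
position: [499.8, -172.4, 5.1]
ee_rot: [0.01, 1.0, -0.001, 0.005]
contact_force: [-2.0, 3.8, 29.9]
gripper_width: 0.1
grasp_force: 14.9
```

drive_tool(targets=[[1,0,0,-40,0],[1,0,0,-90,0],[1,0,0,-140,0],[1,60,0,-180,0],[1,100,-60,-180,0],[1,140,-120,-180,0],[1,140,-180,-180,0],[1,140,-240,-180,0],[1,140,-290,-180,0],[1,140,-290,-180,0],[1,140,-290,-180,0]])

```text
clock: 47.2
position: [346.1, -461.5, 177.9]
ee_rot: [0.014, 1.0, 0.001, -0.001]
contact_force: [0.3, 0.7, -0.8]
gripper_width: 0.2
grasp_force: 0.0
```

```bash
python3 - <<'E'
from h import *
np.set_printoptions(precision=1,suppress=True)
S=arm.get_image('side');T=arm.get_image('top')
a=S[150:290,215:380];b=T[150:250,215:345]
cv2.imwrite('pics/c14.png',np.vstack([cv2.resize(a,(420,356),interpolation=2),np.zeros((4,420,3),np.uint8),cv2.resize(b,(420,323),interpolation=2)])[:600] if 0 else np.hstack([cv2.resize(a,(400,340),interpolation=2),cv2.resize(b,(400,340),interpolation=2)]))
go([0,0,0]); stripe_h()
for y in(15,165):
  for n,im in(('side',S),('top',T)):
    u=proj(n,[W(-16,y,42)])[0].astype(int); bx=(u[0]-12,u[1]-12,u[0]+12,u[1]+12)
    for q in blobs(im,(0,0,0),(179,255,50),bx,6): print(y,n,'tab',q[0],q[1],B(ray(n,q[0],45)))
for n,im in(('side',S),('top',T)):
    bx=(285,175,345,215)
    for q in blobs(im,(0,130,80),(6,255,255),bx,4): print(n,'red',q[0],q[1],B(ray(n,q[0],36)))
print(proj('side',[W(-120,-178,34),W(30,-178,52)]),proj('top',[W(-120,-178,34),W(30,-178,52)]))
for n,im,box,z in(('side',S,(330,130,420,200),20),('top',T,(370,180,420,280),25)):
    for q in blobs(im,(3,150,120),(24,255,255),box,15): print(n,'bar handle',q[0],q[1],ray(n,q[0],z))
E
```

```text
go [358.1 449.9 211. ] roll 0 | pos [ 346.4 -460.2  208.5] base [-247.4 -468.7  208.5] h 88.4 F [-0.2  0.4  0.2] w 0.1 gf 0.0 t 47.3 j6 -0.95
top [229.8 171.2] y 165 z 41.0 err 0.02
top [252.4 173. ] y 90 z 36.5 err 0.2
top [275.  173.5] y 15 z 44.0 err 0.18
side [261.2 224.8] y 15 z 40.0 err 0.5
side [246.4 241.7] y 90 z 38.5 err 0.08
side [229.3 259.1] y 165 z 41.5 err 0.68
15 side tab [269.6 228.5] 49 [-16.2  15.2  45. ]
15 top tab [274.3 182.2] 13 [-14.3  14.3  45. ]
165 side tab [238.1 263.9] 44 [-16.9 165.7  45. ]
165 top tab [229.  180.5] 26 [-17.4 163.7  45. ]
side red [294.3 181.9] 17 [  36.3 -190.    36. ]
side red [320.8 200.1] 70 [ -82.5 -174.4   36. ]
top red [331.6 205.8] 63 [ -80.3 -178.2   36. ]
[[331.  204.8]
 [293.6 181.8]] [[330.8 217.8]
 [333.4 172.1]]
side bar handle [380.8 175.7] 103 [ 405.  -389.5   20. ]
```

View pics/c14.png

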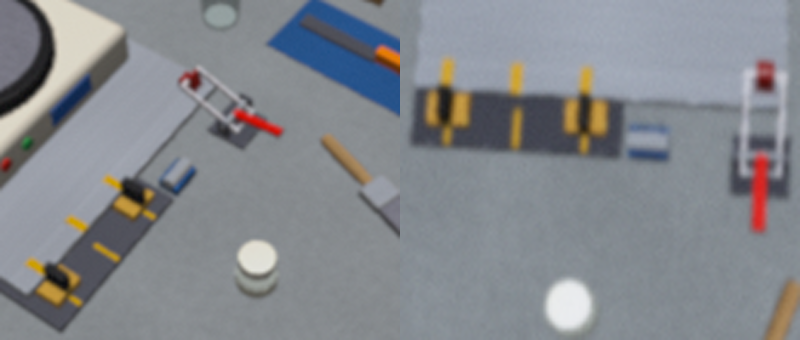

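The shims are under the edge, the lever is down, and the loop is round the keeper. I check numerically that the cross bar sits behind the post and not on top of it.

```bash
python3 - <<'E'
from h import *
np.set_printoptions(precision=1,suppress=True)
S=arm.get_image('side');T=arm.get_image('top')
for nm,x,z in(('seat',29,52),('atop',21,67),('front',12,52)):
    print(nm,proj('top',[W(x,-158,z),W(x,-178,z),W(x,-198,z)]).tolist(),proj('side',[W(x,-158,z),W(x,-178,z),W(x,-198,z)]).tolist())
print('post top',proj('top',[W(24,-178,63)]),proj('side',[W(24,-178,63)]))
for n,im,x0,y0 in(('top',T,322,166),('side',S,284,172)):
    print(n,x0)
    for y in range(y0,y0+17): print(y,' '.join('%3d/%-3d'%(im[y,x,1],im[y,x,2]) for x in range(x0,x0+20)))
E
```

```text
seat [[327.31579950900175, 172.00412404450512], [333.3772373322345, 172.35419040016146], [339.4401021053611, 172.70433916648722]] [[290.4017696258109, 185.64704470955397], [293.87503030714623, 181.91782570566014], [297.2962385079574, 178.24449513554083]]
atop [[327.3127216169512, 173.12153156239256], [333.44152630718435, 173.47562155246624], [339.57178984383006, 173.82979582698658]] [[292.20918108165085, 183.74669791157478], [295.7050650592094, 179.9928812664217], [299.1480124184291, 176.29590699942923]]
front [[327.03982945696555, 176.98225334432078], [333.1163682615565, 177.33378106333805], [339.19434114298144, 177.68539174368826]] [[294.5394474519444, 187.83534912975264], [297.9960029905503, 184.07379235289287], [301.40053931490604, 180.36884488715336]]
post top [[333.4 172.9]] [[295.  180.4]]
top 322
166 161/154 161/154 162/154 161/153 160/152 163/155 164/158 159/153 159/154 153/151 152/151 150/150 153/150 156/153 153/148 158/153 159/153 157/151 153/145 145/138
167 160/153 162/154 163/157 162/155 161/154 161/155 159/154 156/151 150/152 137/152 129/147 133/150 134/151 138/149 147/
[... 4600 characters left out ...]
/128 147/147 153/149 145/142 137/135 139/140
185 156/151 157/153 158/154 153/149 137/137 134/140 161/168 165/172 127/139  69/94   26/75   27/81   57/93   98/115 133/138 152/150 158/153 156/153 145/142 122/122
186 158/154 156/152 156/151 154/151 146/142 134/134 139/142 153/158 145/154 114/127  72/96   57/90   95/113 131/136 149/148 157/153 159/154 155/151 134/131 106/104
187 158/153 156/152 156/152 156/151 153/149 144/141 134/133 139/141 150/154 152/159 129/141 108/126 127/135 148/147 158/154 156/152 150/146 132/129 108/105 104/102
188 156/152 155/151 155/151 156/152 156/152 154/150 148/144 138/136 138/140 150/155 155/162 154/161 157/159 160/157 157/154 151/146 130/127 105/102 103/101 118/114
```

```bash
python3 -c "
from bench import arm
print(arm.job_done())"
```

```text
the job is handed in; nothing more can be done
None
```

The job is handed in. Both brass shims on the bench are under the deck edge at marks 15 and 165 with the deck pressed down onto them, the pry bar is back on the mat, and the loop is behind the keeper with the lever fully down.

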